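# Lock the office rubber stamps away in the stamp safe

## Robot

A 6-joint arm with a two-finger parallel gripper is mounted at the origin on the work surface. World frame = base frame: x ahead of the robot, y to its left, z up, the work surface at z = 0. Lengths are in m, angles in degrees, forces in N, time in s.
With the tool pointing down it reaches from about 0.35 to 0.925 m from the base axis. Payload 6.4 kg.
Tool frame: the origin (TCP) lies between the finger pads; the fingertips stand 17 mm ahead of it and the grasp point (between the pads) lies 2 mm behind it; z points along the fingers, y is the direction in which the jaws open and shut (so a half turn about z gives the same grasp; the last joint's range is limited). The gripper opens to 85 mm and grips with 20 to 120 N. Pads are 22 mm wide; open, the fingers measure 114 mm over their backs; the gripper's body (76 mm by 85 mm) begins 54 mm behind the grasp point. The pads swing forward as they close: fully open they stand 13 mm farther back than shut.
Start: joints at [-79.36, 14.043, 89.255, -0, 76.702, -9.975], TCP at [0.229, -0.608, 0.248] pointing down, gripper open.
Joint ranges: [-179.41, 179.41], [-58.25, 129.5], [7.25, 145.43], [-54.29, 234.29], [11.92, 165.04], [-157.13, 157.13]. Speed limits (degrees/s): [147.25, 147.25, 180, 180, 180, 180].

## Interface

Orientations are given as [roll, pitch, yaw] about the fixed x, y, z axes, in that order (R = Rz(yaw) Ry(pitch) Rx(roll)).
In Python, from workcell import status, camera, camera_model, job, spot_in, spot_point gives the robot as it stands. The module is installed in compiled form; this text tells all that it offers.
- The arm moves only by the shell command python3 -m jog 'ROWS' [FORCE]. ROWS is JSON, a list of rows, each an object of numbers: "x", "y", "z": the shift along the world's x, y, z in cm; "wx", "wy", "wz": the turn, a rotation vector about the world's x, y, z in rad; "claw": the opening, from 0 (shut) to 1 (fully open). In form: [{"x": .., "y": .., "z": .., "wx": .., "wy": .., "wz": .., "claw": ..}, ...]. A call has exactly 10 rows; each row shifts and turns the commanded pose from where the row before left it; what a row does not reach is not made up. A row lasts 1/10 s, in which the tool goes at most 50 mm and 8.59 degrees, less where a joint would pass 70% of its speed; a pose out of reach is approached as far as the arm can. A call with a gripper value outside its range is refused whole. The fingers move at their own pace and stop on an object; FORCE is the grip in N (left out, the last holds). Time passes only in rows, so rows that do not move let the fingers close, or fill a call up. It gives the time, the measured TCP pose, the force and the opening at its end, in the units of the state.
- status.get_obs(): the state, without advancing time (a new reading comes with each control period).
- camera(name): name is "scene" or "top" or "wrist"; returns the picture (420x560x3 uint8, red, green, blue); there is no depth.
- camera_model(name): a dict with "fx", "fy", "cx", "cy" (pixels), "dist_coeffs" ([k1, k2, p1, p2, k3] as OpenCV has them; the pictures are not rectified), "R" (3x3) and "t" (3): a world point X has camera coordinates R X + t. Camera axes: x right, y down, z forward; pixel columns grow to the right and rows downward; lengths in m; the calibration is good to about 2 mm. A picture is of the moment at which its call begins: read the wrist's pose just before it. camera_model takes no time and is no camera call; for the wrist camera it gives the pose at the moment of the call.
- job.close_job(): hands the job in, once; it reports no verdict.
Trained networks look in the newest picture that a camera, given by its name, has taken for a name from the list of things; names that differ only in an ending like _2 or _b are one class to them, and where a whole thing is asked for, a point or a joint stands for the part that bears it (a point fixed in the world has none). Each returns a list of dicts, best first, with "score" (0 to 1); they miss things now and then, are a little off and sometimes report something else, mostly with a low value. They report only what shows in the picture. A call takes as long as a camera call. They do not tell look-alikes from the thing itself.
- spot_in(query, camera): "position" ([x, y, z] in m, in world coordinates, good to about 4 mm: the middle of the surface that is visible of it).
- spot_point(query, camera): "position" ([x, y, z] in m, in world coordinates, good to about 4 mm: a listed point, or the origin of a listed thing).
The state is a dict: "time_s": time; "qpos": joint angles; "qd": joint speeds; "joint_efforts": joint torques, N m; "tcp_pos": TCP position; "tcp_rot": TCP orientation; "contact_force": force on the tool from outside, world axes, zero at the start; "moment": the same for the moment, N m; "finger_gap": opening from 0.0 (shut) to 1.0 (fully open).
Only numpy, scipy, OpenCV 4.12 (cv2) and the standard library are available. Lean on these libraries where they do the work, as an engineer would, in place of code of your own. Each camera call takes 0.05 s, during which the arm holds its last target.

## Task

Lock up the rubber stamps for the night: pull the safe's knob up to release it, turn it anticlockwise to open and push it fully back in, then slide the cover open away from you and put every rubber stamp from the tray into the safe's well (standing or lying). Then slide the cover fully shut, pull the knob up again, turn it back to locked and push it fully home. Leave the glue stick in the tray and everything else on the desk where it is.

Things in the scene. Friction and masses are not known exactly. Their poses are not given: they have to be found in the camera images.
- safe: grey steel stamp safe fixed to the desk. Origin: centre of its well at desk level; at yaw 0 x points away from the robot, y to its left. Its lock deck, a solid block 86 mm high carrying the knob, spans y = 120 to 250 mm, x = -68 to 68 mm. A steel cover slides on the rim, on two runners, 86 mm high, that reach back to x = 196 mm.
- safe_floor (a point): centre of the floor of the safe's well, 8 mm above the desk, axes as the safe's. The well is 120 mm (x) by 240 mm (y) and 78 mm deep to the rim, so that stamps fit in it standing; walls 8 mm thick at +x, -x and -y, the lock deck at +y.
- cover (a joint): the safe's sliding cover, m: 0 = shut over the well, 0.12 = fully open, moved along the safe's +x (away from the robot). Stays where left; friction about 2.5 N. While the knob is in the locked place its arm blocks a lug on the cover, which then moves 4 mm at most.
- cover_grip (a point): centre of the black upright pull tab on the cover, 14 mm thick (safe's x), 70 mm wide (safe's y); the plate's top is 92 mm and the tab's top 128 mm above the desk, this point 14 mm below the tab's top. Axes as the safe's. Moves with the cover; at x = -35 mm in the safe's frame when shut.
- lock_pull (a joint): how far the lock knob is pulled out (straight up), m: 0 = fully in, 0.018 = fully out. Stays where left; friction about 4 N. A steel step on the deck traps its arm when in: it turns only when pulled out more than about 10 mm, and can be pushed home only at either end of its turn.
- lock_turn (a joint): turn of the lock knob, rad: about 0 = locked (arm points to the safe's -y, over the cover's edge), 1.3 = open (turned anticlockwise seen from above, arm towards the safe's +x). Stops at 0 and 1.3; friction about 0.04 N m. Starts between 0 and 0.06.
- knob_grip (a point): grip point on the lock knob's vertical axis (safe's x = 0, y = 185 mm), 132 mm above the desk when in: a black upright bar 46 mm long (this point's y), 18 mm thick (its x), 44 mm high, top 13 mm above this point. The point lifts and turns with the knob; at lock_turn 0 its axes are the safe's. A steel arm 60 mm long, along the point's -y, lies 33 to 43 mm below this point.
- tray: fixed light-wood pocket tray, 190 mm (x) by 220 mm (y), 22 mm high, origin at the centre of its underside. Six pockets 70 mm (x) by 42 mm (y), 14 mm deep, floors 8 mm above the desk, centred at x = -45 and 45 mm, y = -72, 0 and 72 mm.
- stamp1: a rubber stamp of brown wood, 74 mm tall: a block 64 x 32 x 20 mm (long side along its x) with an upright round handle in the middle, 28 mm thick from 38 to 72 mm above the underside, neck 22 mm. Origin: centre of the underside, z up through the handle. About 110 g. Starts standing in a tray pocket, long side along the tray's x. May be absent (None).
- stamp2: a rubber stamp of brown wood, 74 mm tall: a block 64 x 32 x 20 mm (long side along its x) with an upright round handle in the middle, 28 mm thick from 38 to 72 mm above the underside, neck 22 mm. Origin: centre of the underside, z up through the handle. About 110 g. Starts standing in a tray pocket, long side along the tray's x. May be absent (None).
- stamp3: a rubber stamp of brown wood, 74 mm tall: a block 64 x 32 x 20 mm (long side along its x) with an upright round handle in the middle, 28 mm thick from 38 to 72 mm above the underside, neck 22 mm. Origin: centre of the underside, z up through the handle. About 110 g. Starts standing in a tray pocket, long side along the tray's x. May be absent (None).
- stamp4: a round seal stamp of brown wood, 74 mm tall: a disc of 38 mm diameter, 20 mm thick, with an upright round handle in the middle, 28 mm thick from 38 to 72 mm above the underside, neck 22 mm. Origin: centre of the underside, z up through the handle. About 110 g. Starts standing in a tray pocket. May be absent (None).
- stamp5: a round seal stamp of brown wood, 74 mm tall: a disc of 38 mm diameter, 20 mm thick, with an upright round handle in the middle, 28 mm thick from 38 to 72 mm above the underside, neck 22 mm. Origin: centre of the underside, z up through the handle. About 110 g. Starts standing in a tray pocket. May be absent (None).
- glue_stick: white and grey glue stick standing in one of the tray's pockets: plain cylinder of 29 mm diameter, 88 mm tall, origin at the centre of its underside. It stays in the tray.
- stapler: black stapler 130 mm long, 50 mm high, beyond the tray; leave alone. Origin: centre of the underside.
- ink_pad: flat black ink pad with steel lid, 110 x 70 x 19 mm, beyond the tray; leave alone. Origin: centre of the underside.
- pen_pot: dark pen pot, 76 mm across, 100 mm high, pens to 150 mm; leave alone. Origin: centre of the underside.
- trophy: small brass cup trophy on a wooden foot, 155 mm high, 110 mm over its handles; leave alone. Origin: centre of the underside.
- calculator: grey desk calculator, 150 x 100 x 18 mm, left front of the desk; leave alone. Origin: centre of the underside.
There are look-alikes about, which are no part of the job. Leave any blue look-alike of the stamp3 alone. What is shaped like the stamp5 but yellow is not meant.

How it is judged (in metres and radians):
On the way, in this order (a step that is already met when the one before it is completed fails the run):
1. the knob of the locked safe is pulled out (up) (value of joint lock_pull above 0.012 m and value of joint lock_turn below 0.2 rad and value of joint cover below 0.006 m), for 0.1 s.
2. the knob is turned to the open place and pushed fully in (value of joint lock_turn above 1.12 rad and value of joint lock_pull below 0.004 m and value of joint cover below 0.008 m), for 0.2 s.
3. the cover is slid open (value of joint cover above 0.1 m), for 0.2 s.
4. every stamp is in the safe, let go and at rest (x of stamp1 in the frame of safe between -0.062 and 0.062 m and y of stamp1 in the frame of safe between -0.122 and 0.122 m and z of stamp1 in the frame of safe between 0 and 0.075 m and x of stamp2 in the frame of safe between -0.062 and 0.062 m and y of stamp2 in the frame of safe between -0.122 and 0.122 m and z of stamp2 in the frame of safe between 0 and 0.075 m and x of stamp3 in the frame of safe between -0.062 and 0.062 m and y of stamp3 in the frame of safe between -0.122 and 0.122 m and z of stamp3 in the frame of safe between 0 and 0.075 m and x of stamp4 in the frame of safe between -0.062 and 0.062 m and y of stamp4 in the frame of safe between -0.122 and 0.122 m and z of stamp4 in the frame of safe between 0 and 0.075 m and x of stamp5 in the frame of safe between -0.062 and 0.062 m and y of stamp5 in the frame of safe between -0.122 and 0.122 m and z of stamp5 in the frame of safe between 0 and 0.075 m and linear speed of each of stamp1, stamp2, stamp3, stamp4, stamp5 below 0.03 m/s and contact force between each of stamp1, stamp2, stamp3, stamp4, stamp5 and the fingers below 0.1 N), for 0.3 s.
5. the cover is shut (value of joint cover below 0.006 m), for 0.2 s.
6. the knob is pulled out again with the cover shut (value of joint lock_pull above 0.012 m and value of joint cover below 0.008 m), for 0.1 s.
7. the knob is turned back to the locked place and pushed fully in (value of joint lock_turn below 0.17 rad and value of joint lock_pull below 0.004 m and value of joint cover below 0.008 m), for 0.2 s.
At the end, for the whole second after the job is handed in: Cover shut (within 8 mm), lock knob within 0.17 rad of the locked place and pushed in to within 4 mm, and every present stamp inside the safe's well (all of step 7 and x of stamp1 in the frame of safe between -0.062 and 0.062 m and y of stamp1 in the frame of safe between -0.122 and 0.122 m and z of stamp1 in the frame of safe between 0 and 0.075 m and x of stamp2 in the frame of safe between -0.062 and 0.062 m and y of stamp2 in the frame of safe between -0.122 and 0.122 m and z of stamp2 in the frame of safe between 0 and 0.075 m and x of stamp3 in the frame of safe between -0.062 and 0.062 m and y of stamp3 in the frame of safe between -0.122 and 0.122 m and z of stamp3 in the frame of safe between 0 and 0.075 m and x of stamp4 in the frame of safe between -0.062 and 0.062 m and y of stamp4 in the frame of safe between -0.122 and 0.122 m and z of stamp4 in the frame of safe between 0 and 0.075 m and x of stamp5 in the frame of safe between -0.062 and 0.062 m and y of stamp5 in the frame of safe between -0.122 and 0.122 m and z of stamp5 in the frame of safe between 0 and 0.075 m); the robot touches nothing.
It fails at once if a bystander on the desk is shifted by more than 3 cm (distance of any of stapler, ink_pad, pen_pot, trophy, calculator from where it was at the start of the episode above 0.03 m).
It fails at once if the glue stick is taken out of the tray (distance of glue_stick from where it was at the start of the episode above 0.04 m).
Of stamp1, stamp2, stamp3, stamp4, stamp5 only 2 to 4 are there at a start; the rules pass over those that are not, and their reading is None.
At some moment in a run one of stamp1, stamp2, stamp3, stamp4, stamp5 may be knocked a few centimetres aside while the robot is not near it.
Once in a run the grip may slacken for a moment while it holds something.
It also fails if it takes over 210 s, if anything falls off the work surface, if the arm or the gripper's body presses on something with over 40 N, if the wrist force passes 120 N, or if a joint passes its speed limit or range.

## Working session

There is one attempt and no reset: what is moved stays moved. The work goes in short steps, Python scripts to look and compute and a shell command to move; the robot and the scene stay as the last step left them, time stands still between calls to the robot, and variables do not carry over. Pictures are saved under pics/ and viewed, and the job is handed in when it is done.

```bash
mkdir -p pics; ls
python3 - <<'E'
from workcell import *
import cv2
print(status.get_obs())
for n in ["scene","top","wrist"]:
    im=camera(n); cv2.imwrite(f"pics/{n}0.png",im[:,:,::-1]); m=camera_model(n); print(n,m)
E
```

```text
pics
{'time_s': 0.0, 'qpos': array([-7.93602634e+01,  1.40829308e+01,  8.93275735e+01,  7.24385495e-04,
        7.67008226e+01, -9.97402779e+00]), 'qd': array([-0.08385132,  0.0307594 , -0.00206069,  0.02259795,  0.13203101,
       -0.00644602]), 'joint_efforts': array([-1.69115516e-03, -4.29507637e+01, -3.26131761e+01, -2.21677069e-04,
        5.38529377e-03,  4.75497188e-06]), 'tcp_pos': array([ 0.22876281, -0.60783768,  0.24716857]), 'tcp_rot': array([-1.79890478e+02, -1.99759757e-02,  2.06135779e+01]), 'contact_force': array([-0.4843705 , -0.05828234, -1.02956148]), 'moment': array([-0.00100345,  0.02801052,  0.0819868 ]), 'finger_gap': 1.0016896076422686}
scene {'fx': 431.6840347319861, 'fy': 431.6840347319861, 'cx': 280.55151362415916, 'cy': 207.55204541914628, 'dist_coeffs': array([-0.07851895,  0.        ,  0.        ,  0.        ,  0.        ]), 'R': array([[ 0.50585095,  0.86259665,  0.00646785],
       [ 0.45192344, -0.25861914, -0.85374548],
       [-0.73476528,  0.43479093, -0.52065039]]), 't': array([-0.33498336, -0.14540107,  1.62743566])}
top {'fx': 469.8712504304825, 'fy': 469.8712504304825, 'cx': 279.100640366845, 'cy': 213.05741015627876, 'dist_coeffs': array([-0.03938139,  0.        ,  0.        ,  0.        ,  0.        ]), 'R': array([[ 0.02335875, -0.99971248,  0.00541493],
       [-0.99386255, -0.0238072 , -0.10802984],
       [ 0.10812769, -0.00285825, -0.9941329 ]]), 't': array([0.06001901, 0.53268701, 1.30077426])}
wrist {'fx': 350.6015760318422, 'fy': 350.6015760318422, 'cx': 275.8384160973499, 'cy': 210.02416636151816, 'dist_coeffs': array([-0.08779494,  0.        ,  0.        ,  0.        ,  0.        ]), 'R': array([[ 3.51878519e-01, -9.36045228e-01, -9.16017570e-04],
       [-8.89573402e-01, -3.34713007e-01,  3.10847818e-01],
       [-2.91274220e-01, -1.08565805e-01, -9.50459255e-01]]), 't': array([-0.64939569, -0.03980696,  0.38042575])}
```

View pics/top0.png

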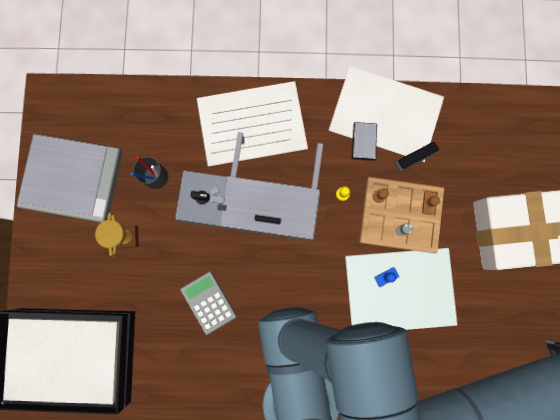

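View pics/scene0.png

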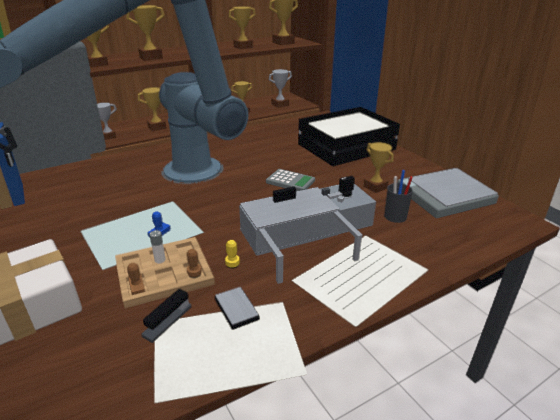

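Run:
```python
from workcell import *
for n in ["scene","top"]:
    for q in ["safe","safe_floor","cover_grip","knob_grip","tray","stamp1","stamp4","glue_stick","stapler","ink_pad","pen_pot","trophy","calculator"]:
        print(n,q,[(r["position"].round(4).tolist() if hasattr(r["position"],"round") else r["position"],round(r["score"],2)) for r in spot_point(q,n)])
```

```text
scene safe [([0.5392, 0.1016, -0.0032], 0.86)]
scene safe_floor [([0.5001, 0.1064, 0.113], 0.66)]
scene cover_grip [([0.5041, 0.1041, 0.1143], 0.95)]
scene knob_grip [([0.5616, 0.2808, 0.133], 0.91)]
scene tray [([0.5362, -0.2782, 0.0026], 0.61)]
scene stamp1 [([0.3596, -0.2378, -0.0007], 0.8), ([0.5932, -0.1099, -0.0028], 0.75), ([0.5706, -0.3566, 0.0057], 0.71), ([0.5881, -0.2156, 0.0068], 0.66)]
scene stamp4 [([0.3596, -0.2378, -0.0007], 0.8), ([0.5932, -0.1099, -0.0028], 0.75), ([0.5706, -0.3566, 0.0057], 0.71), ([0.5881, -0.2156, 0.0068], 0.66)]
scene glue_stick [([0.4899, -0.2753, 0.0087], 0.82)]
scene stapler [([0.7075, -0.3264, 0.0012], 0.78)]
scene ink_pad [([0.7509, -0.173, -0.0016], 0.69), ([0.5027, 0.1058, 0.1141], 0.41)]
scene pen_pot [([0.6362, 0.4329, -0.0001], 0.75)]
scene trophy [([0.4571, 0.505, -0.0042], 0.84)]
scene calculator [([0.2749, 0.2665, -0.0005], 0.65)]
top safe [([0.5359, 0.099, -0.0016], 0.94)]
top safe_floor [([0.4919, -0.2744, 0.0102], 0.59)]
top cover_grip [([0.5069, 0.1029, 0.1181], 0.94)]
top knob_grip [([0.5623, 0.2801, 0.1307], 0.65), ([0.7105, -0.3252, -0.0004], 0.5)]
top tray [([0.5353, -0.2724, -0.003], 0.71)]
top stamp1 [([0.5897, -0.21, 0.0077], 0.74), ([0.5663, -0.3581, 0.0099], 0.66), ([0.3611, -0.2343, 0.0027], 0.66), ([0.5927, -0.1084, -0.0017], 0.58), ([0.5398, 0.0977, -0.0024], 0.22)]
top stamp4 [([0.5897, -0.21, 0.0077], 0.74), ([0.5663, -0.3581, 0.0099], 0.66), ([0.3611, -0.2343, 0.0027], 0.66), ([0.5927, -0.1084, -0.0017], 0.58), ([0.5398, 0.0977, -0.0024], 0.22)]
top glue_stick [([0.4939, -0.2763, 0.0102], 0.62), ([0.4566, 0.5065, -0.001], 0.3)]
top stapler [([0.7124, -0.3229, -0.0015], 0.89)]
top ink_pad [([0.7543, -0.1697, -0.0025], 0.87)]
top pen_pot [([0.6353, 0.4313, 0.0033], 0.67)]
top trophy [([0.4549, 0.5054, 0.0028], 0.87)]
top calculator [([0.2756, 0.2641, -0.0001], 0.97), ([0.5027, 0.1034, 0.1136], 0.51)]
```

Run:
```python
import cv2
t=cv2.imread("pics/top0.png"); s=cv2.imread("pics/scene0.png")
cv2.imwrite("pics/z1.png",cv2.resize(t[165:260,350:450],None,fx=6,fy=6,interpolation=2))
cv2.imwrite("pics/z2.png",cv2.resize(t[125:245,170:330],None,fx=5,fy=5,interpolation=2)[:600])
cv2.imwrite("pics/z3.png",cv2.resize(s[200:310,110:260],None,fx=5,fy=5,interpolation=2))
```

```text
(no output)
```

View pics/z1.png

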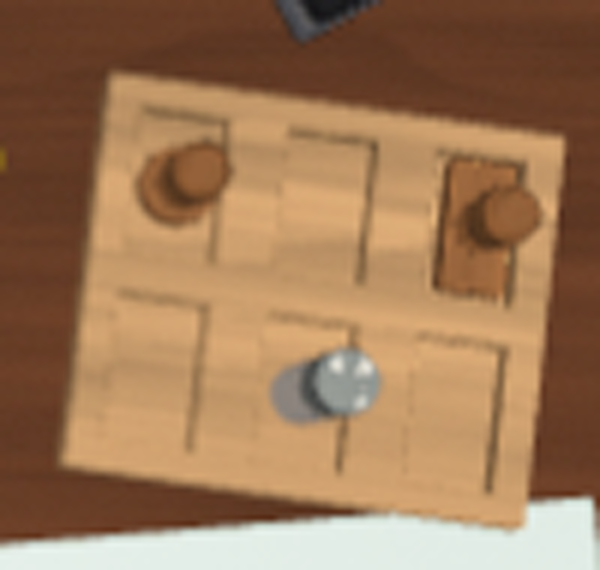

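View pics/z2.png

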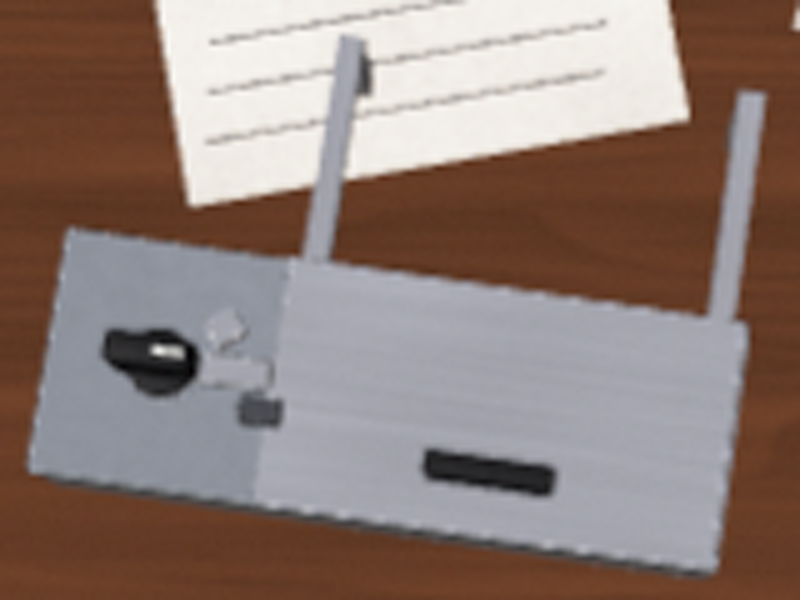

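View pics/z3.png

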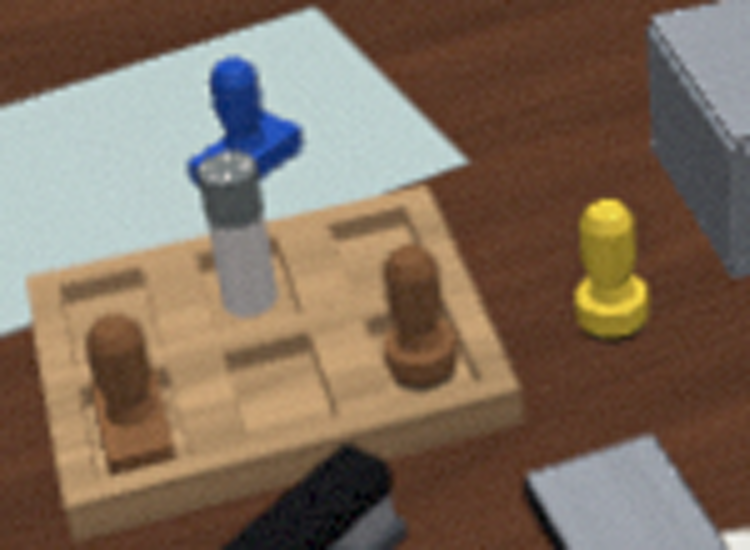

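View pics/wrist0.png

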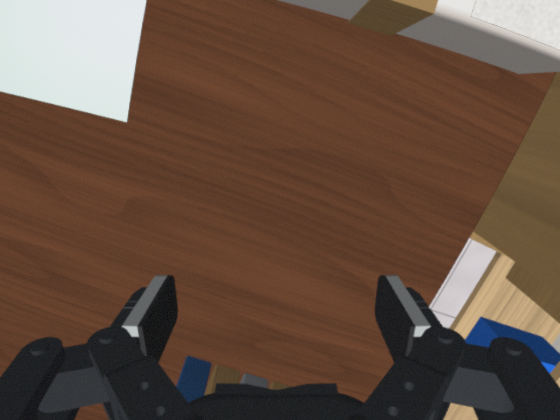

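```bash
cat > h.py <<'E'
import numpy as np, cv2
from scipy.optimize import least_squares
def proj(m,X):
    X=np.atleast_2d(X).astype(float)
    K=np.array([[m["fx"],0,m["cx"]],[0,m["fy"],m["cy"]],[0,0,1]])
    r,_=cv2.Rodrigues(np.array(m["R"])); return cv2.projectPoints(X,r,np.array(m["t"]),K,np.array(m["dist_coeffs"]))[0].reshape(-1,2)
def ray(m,uv,z):
    K=np.array([[m["fx"],0,m["cx"]],[0,m["fy"],m["cy"]],[0,0,1]])
    p=cv2.undistortPoints(np.array([[uv]],float),K,np.array(m["dist_coeffs"]))[0,0]
    R=np.array(m["R"]);t=np.array(m["t"]);c=-R.T@t;d=R.T@np.array([p[0],p[1],1]);return c+d*(z-c[2])/d[2]
def place(p,L):
    c,s=np.cos(p[2]),np.sin(p[2]);L=np.atleast_2d(L)
    return np.c_[p[0]+c*L[:,0]-s*L[:,1],p[1]+s*L[:,0]+c*L[:,1],L[:,2]]
def fit(m,L,uv,p0):
    r=least_squares(lambda p:(proj(m,place(p,L))-uv).ravel(),p0); return r.x,r.fun.reshape(-1,2)
# safe pose
E
python3 - <<'E'
from h import *
from workcell import *
m=camera_model("top")
z=lambda a,o,k:[((np.array(q)+.5)/k-.5+np.array(o)) for q in a]
L=[[.068,.25,.086],[-.068,.25,.086],[.068,-.128,.092],[-.068,-.128,.092]]
p,e=fit(m,L,z([(68,228),(30,470),(748,323),(715,572)],(170,125),5),[.54,.1,-.13]); print(p,np.degrees(p[2]),e.round(1))
print("knob",place(p,[0,.185,.132]),"tab",place(p,[-.035,0,.114]))
L=[[.095,.11,.022],[-.095,.11,.022],[.095,-.11,.022],[-.095,-.11,.022]]
t,e=fit(m,L,z([(110,72),(62,465),(566,135),(523,530)],(350,165),6),[.535,-.275,-.13]); print(t,np.degrees(t[2]),e.round(1))
for y in(.072,0,-.072): print(place(t,[.045,y,.008]).round(4),place(t,[-.045,y,.008]).round(4))
for h,uv in((.08,(200,172)),(.08,(507,216))): print("stamp", ray(m,z([uv],(350,165),6)[0],h))
E
```

```text
[ 0.53966108  0.09876489 -0.12115431] -6.94163078301739 [[-0.3 -0.3]
 [-1.1  0.2]
 [ 0.8  0.1]
 [ 0.6 -0.1]]
knob [[0.56201983 0.2824088  0.132     ]] tab [[0.50491764 0.10299493 0.114     ]]
[ 0.53635364 -0.27895005 -0.11714917] -6.712153042107266 [[ 0.2 -0. ]
 [ 0.2 -0.1]
 [-0.4  0.2]
 [-0.  -0.1]]
[[ 0.5895 -0.2127  0.008 ]] [[ 0.5001 -0.2022  0.008 ]]
[[ 0.581  -0.2842  0.008 ]] [[ 0.4917 -0.2737  0.008 ]]
[[ 0.5726 -0.3557  0.008 ]] [[ 0.4832 -0.3452  0.008 ]]
stamp [ 0.58694807 -0.21045098  0.08      ]
stamp [ 0.57014966 -0.35166294  0.08      ]
```

```bash
python3 -m jog '[{"x":0.8,"y":2.2,"z":0.3,"wz":0.05},{"x":1.7,"y":4.4,"z":0.3,"wz":0.054},{"x":1.7,"y":4.4,"z":0.3,"wz":0.054},{"x":1.7,"y":4.4,"z":0.3,"wz":0.054},{"x":1.7,"y":4.4,"z":0.3,"wz":0.054},{"x":1.7,"y":4.4,"z":0.3,"wz":0.054},{"x":1.7,"y":4.4,"z":0.3,"wz":0.054},{"x":1.7,"y":4.4,"z":0.3,"wz":0.054},{"x":1.7,"y":4.4,"z":0.3,"wz":0.054},{"x":1.7,"y":4.4,"z":0.3,"wz":0.054}]'
python3 -m jog '[{"x":1.7,"y":4.4,"wz":0.054},{"x":1.7,"y":4.4,"wz":0.054},{"x":1.7,"y":4.4,"wz":0.054},{"x":1.7,"y":4.4,"wz":0.054},{"x":1.7,"y":4.4,"wz":0.054},{"x":1.7,"y":4.4,"wz":0.054},{"x":1.7,"y":4.4,"wz":0.054},{"x":1.7,"y":4.4,"wz":0.054},{"x":1.7,"y":4.4,"wz":0.054},{"x":0.8,"y":2.2,"wz":0.054}]'
python3 - <<'E'
from workcell import *
import cv2
o=status.get_obs();print(o["time_s"],o["tcp_pos"],o["tcp_rot"],o["qpos"],o["contact_force"])
im=camera("wrist"); cv2.imwrite("pics/w1.png",im[:,:,::-1])
for q in("knob_grip","cover_grip","safe"): print(q,spot_point(q,"wrist"))
E
```

```text
1.45 [ 0.22885811 -0.6083836   0.24829074] [-1.79999302e+02 -3.35387616e-04  2.06140787e+01] [-7.93607180e+01  1.40425679e+01  8.92560596e+01  2.15195315e-04
  7.67021180e+01 -9.97484629e+00] [-0.06147563 -0.46919447  0.43792185]
knob_grip []
cover_grip []
safe []validation failed for argument at $[0]...
validation failed for argument at $[0]...
```

View pics/w1.png

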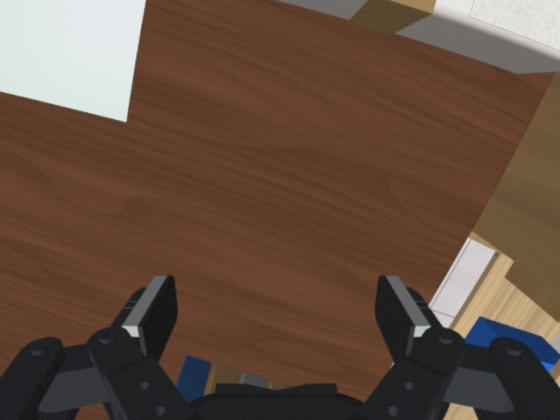

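All seven keys are required in each row.

```bash
python3 -m jog '[{"x":0.8,"y":2.2,"z":0.3,"wx":0,"wy":0,"wz":0.05,"claw":1},{"x":1.7,"y":4.4,"z":0.3,"wx":0,"wy":0,"wz":0.054,"claw":1},{"x":1.7,"y":4.4,"z":0.3,"wx":0,"wy":0,"wz":0.054,"claw":1},{"x":1.7,"y":4.4,"z":0.3,"wx":0,"wy":0,"wz":0.054,"claw":1},{"x":1.7,"y":4.4,"z":0.3,"wx":0,"wy":0,"wz":0.054,"claw":1},{"x":1.7,"y":4.4,"z":0.3,"wx":0,"wy":0,"wz":0.054,"claw":1},{"x":1.7,"y":4.4,"z":0.3,"wx":0,"wy":0,"wz":0.054,"claw":1},{"x":1.7,"y":4.4,"z":0.3,"wx":0,"wy":0,"wz":0.054,"claw":1},{"x":1.7,"y":4.4,"z":0.3,"wx":0,"wy":0,"wz":0.054,"claw":1},{"x":1.7,"y":4.4,"z":0.3,"wx":0,"wy":0,"wz":0.054,"claw":1}]'
python3 -m jog '[{"x":1.7,"y":4.4,"z":0,"wx":0,"wy":0,"wz":0.054,"claw":1},{"x":1.7,"y":4.4,"z":0,"wx":0,"wy":0,"wz":0.054,"claw":1},{"x":1.7,"y":4.4,"z":0,"wx":0,"wy":0,"wz":0.054,"claw":1},{"x":1.7,"y":4.4,"z":0,"wx":0,"wy":0,"wz":0.054,"claw":1},{"x":1.7,"y":4.4,"z":0,"wx":0,"wy":0,"wz":0.054,"claw":1},{"x":1.7,"y":4.4,"z":0,"wx":0,"wy":0,"wz":0.054,"claw":1},{"x":1.7,"y":4.4,"z":0,"wx":0,"wy":0,"wz":0.054,"claw":1},{"x":1.7,"y":4.4,"z":0,"wx":0,"wy":0,"wz":0.054,"claw":1},{"x":1.7,"y":4.4,"z":0,"wx":0,"wy":0,"wz":0.054,"claw":1},{"x":0.8,"y":2.2,"z":0,"wx":0,"wy":0,"wz":0.054,"claw":1}]'
python3 - <<'E'
from workcell import *
import cv2
o=status.get_obs();print(o["time_s"],o["tcp_pos"],o["tcp_rot"],o["qpos"],o["contact_force"])
im=camera("wrist"); cv2.imwrite("pics/w1.png",im[:,:,::-1])
for q in("knob_grip","cover_grip","safe"): print(q,spot_point(q,"wrist"))
E
```

```text
time_s: 2.65
tcp_pos: [0.3901, -0.1886, 0.2787]
tcp_rot: [179.9, -0.0, 51.4]
contact_force: [0.4, 0.4, 0.3]
finger_gap: 0.996
time_s: 3.65
tcp_pos: [0.5513, 0.2308, 0.2782]
tcp_rot: [180.0, -0.0, 82.6]
contact_force: [-1.2, -1.5, 0.1]
finger_gap: 1.003
3.65 [0.55131933 0.23082292 0.27817632] [ 1.79991956e+02 -3.33602368e-02  8.25548407e+01] [1.18471565e+01 5.72942079e+00 9.55133485e+01 2.93952323e-02
 7.87386181e+01 1.92865824e+01] [-1.21457139 -1.52033161  0.13090459]
knob_grip [{'position': [0.5632, 0.2857, 0.1368], 'score': 0.64}]
cover_grip [{'position': [0.5063, 0.1078, 0.1123], 'score': 0.71}]
safe [{'position': [0.5402, 0.1003, -0.0003], 'score': 0.97}, {'position': [0.2757, 0.2662, 0.0009], 'score': 0.54}]
```

View pics/w1.png

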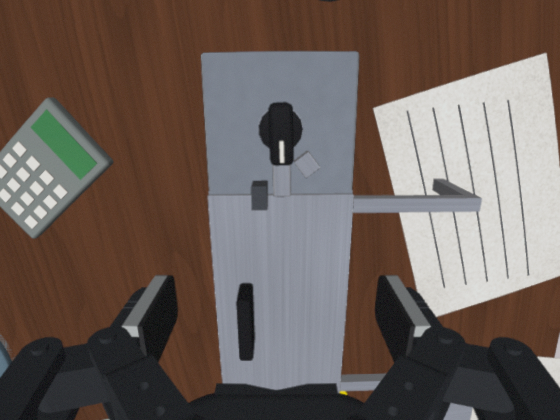

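Run:
```python
import cv2
t=cv2.imread("pics/w1.png")
cv2.imwrite("pics/z4.png",cv2.resize(t[40:240,190:370],None,fx=3,fy=3,interpolation=2))
cv2.imwrite("pics/z5.png",cv2.resize(t[270:370,210:310],None,fx=5,fy=5,interpolation=2))
```

```text
(no output)
```

View pics/z4.png

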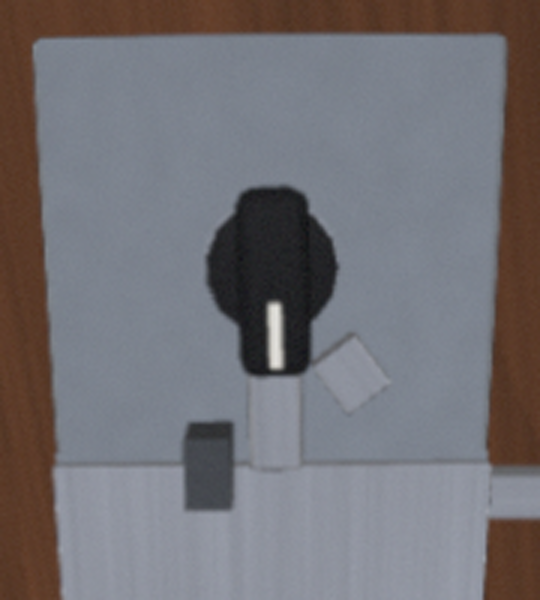

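View pics/z5.png

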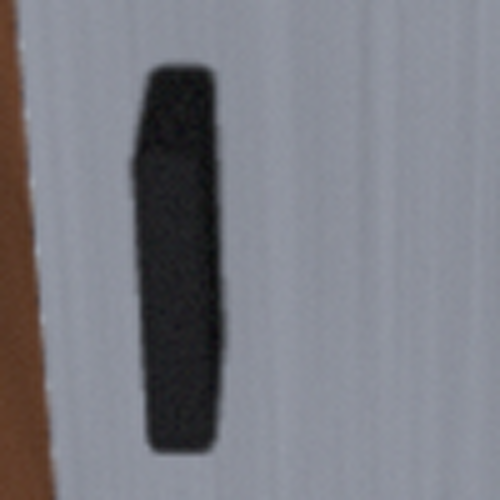

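Run:
```python
from h import *
from workcell import *
m=camera_model("wrist"); R=m["R"];t=m["t"];print("cam",-R.T@t)
Z=lambda q,o,k:(np.array(q)+.5)/k-.5+np.array(o)
L=[[-.068,.25,.086],[.068,.25,.086],[-.042,-.035,.128],[-.028,-.035,.128],[-.009,.162,.145],[.009,.162,.145]]
uv=[Z((34,40),(190,40),3),Z((505,37),(190,40),3),Z((147,452),(210,270),5),Z((216,452),(210,270),5),Z((242,376),(190,40),3),Z((309,376),(190,40),3)]
for sel in([0,1,2,3],[0,1,2,3,4,5],[2,3,4,5]):
  p,e=fit(m,np.array(L)[sel],np.array(uv)[sel],[.54,.1,-.13]); print(p,np.degrees(p[2]),e.round(1).tolist())
  print("knob",place(p,[0,.185,.132]),"tab",place(p,[-.035,0,.114]))
```

```text
cam [0.56173066 0.3070172  0.40390306]
[ 0.53808941  0.09533436 -0.12794548] -7.3307359051665175 [[-1.5, -1.0], [1.8, -1.0], [-0.4, 1.7], [0.0, 1.7]]
knob [[0.5616948 0.2788222 0.132    ]] tab [[0.5033755  0.09980025 0.114     ]]
[ 0.53831977  0.09584688 -0.12791134] -7.328779690491051 [[-1.4, -1.6], [2.0, -1.7], [-0.2, 1.3], [0.2, 1.3], [-1.1, 1.0], [0.6, 0.8]]
knob [[0.56191889 0.27933552 0.132     ]] tab [[0.5036057  0.10031158 0.114     ]]
[ 0.53846998  0.09673838 -0.12917445] -7.401150827688619 [[-0.3, 0.5], [0.1, 0.5], [-0.8, -0.2], [0.9, -0.4]]
knob [[0.56230085 0.28019707 0.132     ]] tab [[0.50376158 0.10124693 0.114     ]]
```

```bash
python3 -m jog '[{"x":0.5,"y":2.5,"z":0,"wx":0,"wy":0,"wz":0,"claw":1},{"x":0.57,"y":2.42,"z":-1,"wx":0,"wy":0,"wz":0,"claw":0.8},{"x":0,"y":0,"z":-3,"wx":0,"wy":0,"wz":0,"claw":0.6},{"x":0,"y":0,"z":-3,"wx":0,"wy":0,"wz":0,"claw":0.6},{"x":0,"y":0,"z":-3,"wx":0,"wy":0,"wz":0,"claw":0.6},{"x":0,"y":0,"z":-2,"wx":0,"wy":0,"wz":0,"claw":0.6},{"x":0,"y":0,"z":-1.5,"wx":0,"wy":0,"wz":0,"claw":0.6},{"x":0,"y":0,"z":-1.3,"wx":0,"wy":0,"wz":0,"claw":0.6},{"x":0,"y":0,"z":0,"wx":0,"wy":0,"wz":0,"claw":0.6},{"x":0,"y":0,"z":0,"wx":0,"wy":0,"wz":0,"claw":0.6}]' 60
python3 - <<'E'
from workcell import *
import cv2
im=camera("wrist"); cv2.imwrite("pics/w2.png",im[:,:,::-1])
print(status.get_obs()["tcp_pos"])
E
```

```text
time_s: 4.85
tcp_pos: [0.5621, 0.2766, 0.1311]
tcp_rot: [179.9, -0.0, 82.2]
contact_force: [-0.6, 0.2, 0.8]
finger_gap: 0.6
[0.56239892 0.27688489 0.13162276]
```

View pics/w2.png

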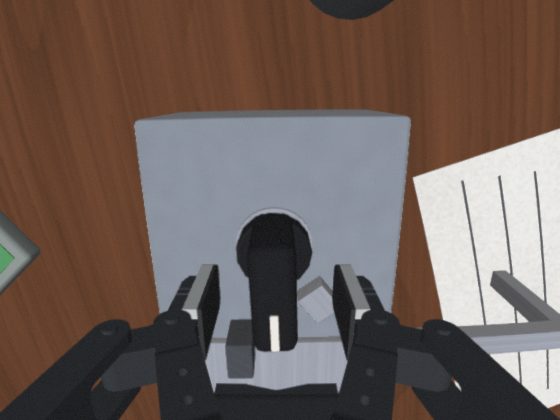

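```bash
python3 -m jog '[{"x":0,"y":0.35,"z":0,"wx":0,"wy":0,"wz":0.005,"claw":0.6},{"x":0,"y":0,"z":0,"wx":0,"wy":0,"wz":0,"claw":0.2},{"x":0,"y":0,"z":0,"wx":0,"wy":0,"wz":0,"claw":0},{"x":0,"y":0,"z":0,"wx":0,"wy":0,"wz":0,"claw":0},{"x":0,"y":0,"z":0,"wx":0,"wy":0,"wz":0,"claw":0},{"x":0,"y":0,"z":0,"wx":0,"wy":0,"wz":0,"claw":0},{"x":0,"y":0,"z":0,"wx":0,"wy":0,"wz":0,"claw":0},{"x":0,"y":0,"z":0.3,"wx":0,"wy":0,"wz":0,"claw":0},{"x":0,"y":0,"z":0.3,"wx":0,"wy":0,"wz":0,"claw":0},{"x":0,"y":0,"z":0,"wx":0,"wy":0,"wz":0,"claw":0}]' 60
```

```text
time_s: 5.9
tcp_pos: [0.5615, 0.2804, 0.136]
tcp_rot: [180.0, -0.0, 82.5]
contact_force: [2.0, 3.7, -3.4]
finger_gap: 0.198
```

```bash
python3 -m jog '[{"x":0,"y":0,"z":0.3,"wx":0,"wy":0,"wz":0,"claw":0},{"x":0,"y":0,"z":0.3,"wx":0,"wy":0,"wz":0,"claw":0},{"x":0,"y":0,"z":0.3,"wx":0,"wy":0,"wz":0,"claw":0},{"x":0,"y":0,"z":0.2,"wx":0,"wy":0,"wz":0,"claw":0},{"x":0,"y":0,"z":0.1,"wx":0,"wy":0,"wz":0,"claw":0},{"x":0,"y":0,"z":0,"wx":0,"wy":0,"wz":0,"claw":0},{"x":0,"y":0,"z":0,"wx":0,"wy":0,"wz":0,"claw":0},{"x":0,"y":0,"z":0,"wx":0,"wy":0,"wz":0,"claw":0},{"x":0,"y":0,"z":0,"wx":0,"wy":0,"wz":0,"claw":0},{"x":0,"y":0,"z":0,"wx":0,"wy":0,"wz":0,"claw":0}]'
python3 - <<'E'
from workcell import *
import cv2
im=camera("wrist"); cv2.imwrite("pics/w3.png",im[:,:,::-1])
im=camera("scene"); cv2.imwrite("pics/s3.png",cv2.resize(im[140:290,200:420],None,fx=3.5,fy=3.5)[:,:,::-1])
print(status.get_obs()["tcp_pos"])
E
```

```text
time_s: 6.9
tcp_pos: [0.5616, 0.2805, 0.1486]
tcp_rot: [180.0, -0.0, 82.6]
contact_force: [0.0, 4.2, -0.2]
finger_gap: 0.201
[0.56158968 0.28041328 0.1486051 ]
```

View pics/w3.png

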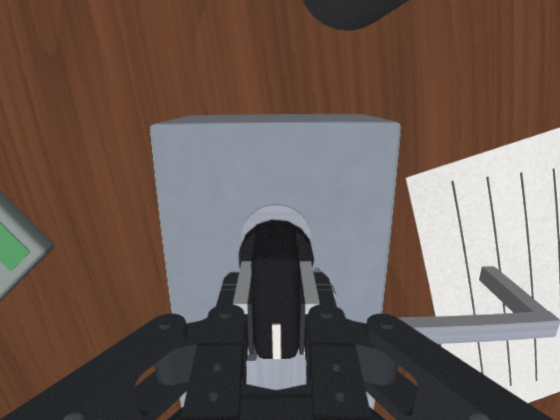

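View pics/s3.png

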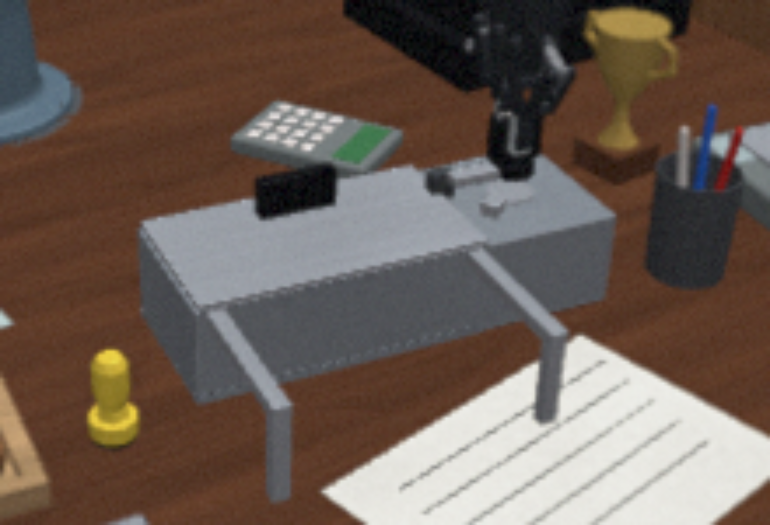

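```bash
python3 -m jog '[{"x":0,"y":0,"z":0,"wx":0,"wy":0,"wz":0.08,"claw":0},{"x":0,"y":0,"z":0,"wx":0,"wy":0,"wz":0.14,"claw":0},{"x":0,"y":0,"z":0,"wx":0,"wy":0,"wz":0.14,"claw":0},{"x":0,"y":0,"z":0,"wx":0,"wy":0,"wz":0.14,"claw":0},{"x":0,"y":0,"z":0,"wx":0,"wy":0,"wz":0.14,"claw":0},{"x":0,"y":0,"z":0,"wx":0,"wy":0,"wz":0.14,"claw":0},{"x":0,"y":0,"z":0,"wx":0,"wy":0,"wz":0.14,"claw":0},{"x":0,"y":0,"z":0,"wx":0,"wy":0,"wz":0.14,"claw":0},{"x":0,"y":0,"z":0,"wx":0,"wy":0,"wz":0.14,"claw":0},{"x":0,"y":0,"z":0,"wx":0,"wy":0,"wz":0.1,"claw":0}]'
python3 - <<'E'
from workcell import *
import cv2
im=camera("wrist"); cv2.imwrite("pics/w4.png",im[:,:,::-1])
im=camera("scene"); cv2.imwrite("pics/s4.png",cv2.resize(im[140:290,200:420],None,fx=3.5,fy=3.5)[:,:,::-1])
o=status.get_obs(); print(o["tcp_pos"],o["tcp_rot"],o["contact_force"],o["moment"],o["qpos"])
E
```

```text
time_s: 8.0
tcp_pos: [0.5634, 0.2814, 0.1489]
tcp_rot: [179.7, 0.2, 157.3]
contact_force: [7.0, 8.5, -4.4]
finger_gap: 0.206
[0.56333493 0.2814353  0.14885789] [179.6977048    0.2138154  157.07070511] [ 6.46841333  8.24501301 -5.02978604] [ 1.47884521 -1.23309827 -0.14457669] [ 16.20768694  17.10492716  96.52943101   0.10892824  66.00903577
 -50.90756195]
```

View pics/w4.png

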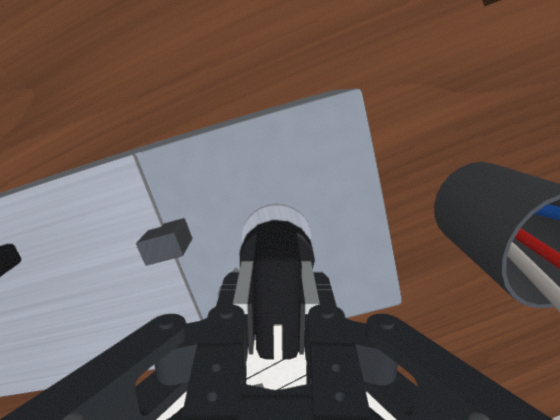

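View pics/s4.png

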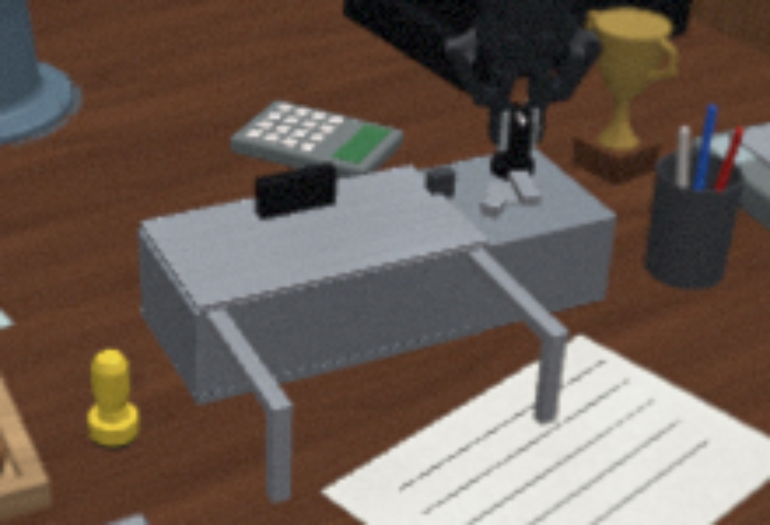

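```bash
python3 -m jog '[{"x":0,"y":0,"z":0,"wx":0,"wy":0,"wz":0.03,"claw":0},{"x":0,"y":0,"z":-0.2,"wx":0,"wy":0,"wz":0,"claw":0},{"x":0,"y":0,"z":-0.3,"wx":0,"wy":0,"wz":0,"claw":0},{"x":0,"y":0,"z":-0.3,"wx":0,"wy":0,"wz":0,"claw":0},{"x":0,"y":0,"z":-0.3,"wx":0,"wy":0,"wz":0,"claw":0},{"x":0,"y":0,"z":-0.3,"wx":0,"wy":0,"wz":0,"claw":0},{"x":0,"y":0,"z":-0.2,"wx":0,"wy":0,"wz":0,"claw":0},{"x":0,"y":0,"z":-0.2,"wx":0,"wy":0,"wz":0,"claw":0},{"x":0,"y":0,"z":0,"wx":0,"wy":0,"wz":0,"claw":0},{"x":0,"y":0,"z":0,"wx":0,"wy":0,"wz":0,"claw":0}]'
python3 - <<'E'
from workcell import *
import cv2
im=camera("wrist"); cv2.imwrite("pics/w5.png",im[:,:,::-1])
im=camera("scene"); cv2.imwrite("pics/s5.png",cv2.resize(im[140:290,200:420],None,fx=3.5,fy=3.5)[:,:,::-1])
o=status.get_obs(); print(o["tcp_pos"],o["tcp_rot"],o["contact_force"],o["moment"],o["qpos"])
E
```

```text
time_s: 9.1
tcp_pos: [0.5636, 0.2814, 0.1321]
tcp_rot: [179.7, 0.2, 158.6]
contact_force: [3.4, 5.8, 0.6]
finger_gap: 0.205
[0.56358887 0.28138183 0.13217322] [179.70671142   0.22708479 158.64408831] [3.79504008 7.70917597 0.55583268] [ 1.23707202 -0.67679571 -0.41506715] [ 16.1984596   18.3377314   96.92481256   0.10436367  64.37870317
 -52.49104437]
```

View pics/s5.png

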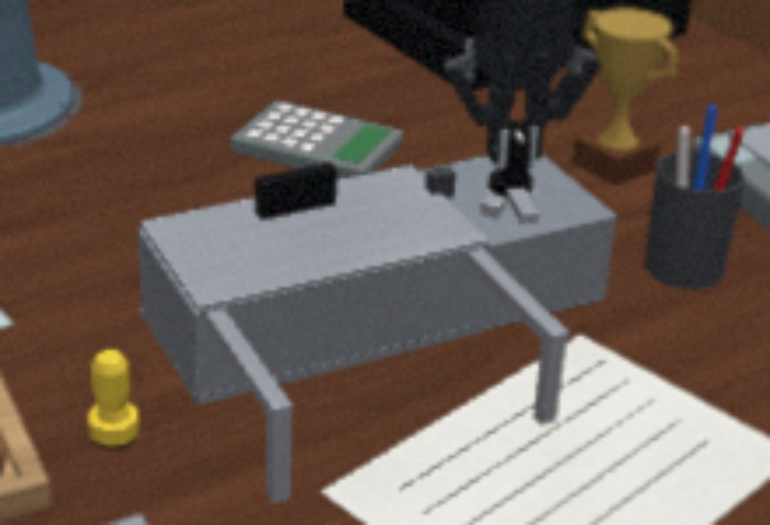

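```bash
python3 -m jog '[{"x":0,"y":0,"z":-0.1,"wx":0,"wy":0,"wz":0,"claw":0},{"x":0,"y":0,"z":-0.1,"wx":0,"wy":0,"wz":0,"claw":0},{"x":0,"y":0,"z":-0.1,"wx":0,"wy":0,"wz":0,"claw":0},{"x":0,"y":0,"z":-0.1,"wx":0,"wy":0,"wz":0,"claw":0},{"x":0,"y":0,"z":0,"wx":0,"wy":0,"wz":0,"claw":0},{"x":0,"y":0,"z":0,"wx":0,"wy":0,"wz":0,"claw":0},{"x":0,"y":0,"z":0,"wx":0,"wy":0,"wz":0,"claw":0},{"x":0,"y":0,"z":0,"wx":0,"wy":0,"wz":0,"claw":0},{"x":0,"y":0,"z":0,"wx":0,"wy":0,"wz":0,"claw":0},{"x":0,"y":0,"z":0,"wx":0,"wy":0,"wz":0,"claw":0}]'
```

```text
time_s: 10.2
tcp_pos: [0.5638, 0.2815, 0.1308]
tcp_rot: [179.7, 0.2, 158.7]
contact_force: [-2.7, 4.1, 14.1]
finger_gap: 0.199
```

```bash
python3 -m jog '[{"x":0,"y":0,"z":0.1,"wx":0,"wy":0,"wz":0,"claw":0.6},{"x":0,"y":0,"z":0,"wx":0,"wy":0,"wz":0,"claw":0.6},{"x":0,"y":0,"z":0,"wx":0,"wy":0,"wz":0,"claw":0.6},{"x":0,"y":0,"z":0,"wx":0,"wy":0,"wz":0,"claw":0.6},{"x":0,"y":0,"z":1.5,"wx":0,"wy":0,"wz":0,"claw":0.6},{"x":0,"y":0,"z":3,"wx":0,"wy":0,"wz":0,"claw":0.6},{"x":0,"y":0,"z":3,"wx":0,"wy":0,"wz":0,"claw":0.6},{"x":0,"y":0,"z":3,"wx":0,"wy":0,"wz":0,"claw":0.6},{"x":0,"y":-3,"z":3,"wx":0,"wy":0,"wz":0,"claw":0.6},{"x":0,"y":-3,"z":0,"wx":0,"wy":0,"wz":0,"claw":0.6}]'
python3 - <<'E'
from workcell import *
import cv2
im=camera("wrist"); cv2.imwrite("pics/w6.png",im[:,:,::-1])
im=camera("scene"); cv2.imwrite("pics/s6.png",cv2.resize(im[140:290,200:420],None,fx=3.5,fy=3.5)[:,:,::-1])
o=status.get_obs(); print(o["tcp_pos"],o["tcp_rot"],o["contact_force"],o["moment"],o["qpos"])
E
```

```text
time_s: 11.2
tcp_pos: [0.5639, 0.2206, 0.2693]
tcp_rot: [179.7, 0.5, 158.9]
contact_force: [0.2, -0.7, 0.2]
finger_gap: 0.603
[0.56243934 0.21798464 0.26492307] [179.94618276   0.19340375 158.58221683] [-0.26970171 -0.12787716  0.43974796] [ 0.03432294  0.0491409  -0.01650796] [ 1.04489135e+01  6.97434063e+00  9.55606642e+01 -5.78212102e-02
  7.72723351e+01 -5.81207500e+01]
```

View pics/w6.png

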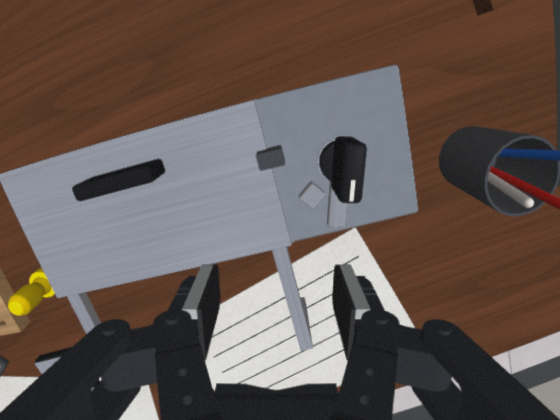

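View pics/s6.png

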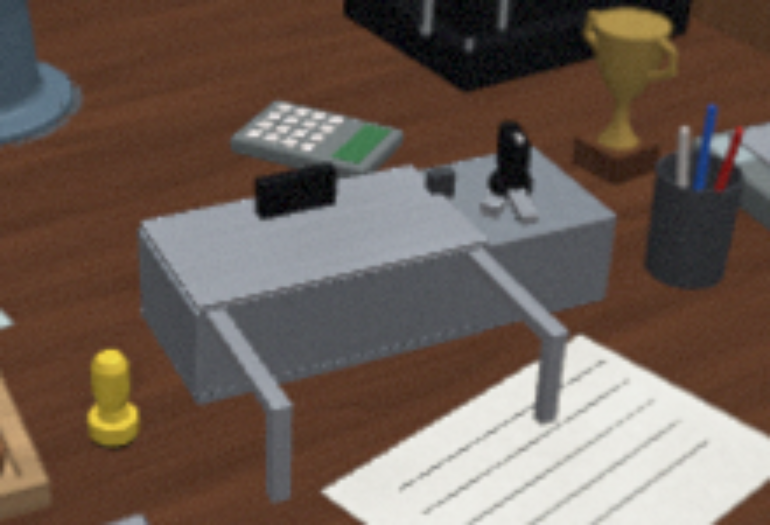

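```bash
python3 -m jog '[{"x":-0.6,"y":-1.3,"z":-0.5,"wx":0,"wy":0,"wz":-0.133,"claw":0.6},{"x":-0.6,"y":-1.3,"z":-0.5,"wx":0,"wy":0,"wz":-0.133,"claw":0.6},{"x":-0.6,"y":-1.3,"z":-0.5,"wx":0,"wy":0,"wz":-0.133,"claw":0.6},{"x":-0.6,"y":-1.3,"z":-0.5,"wx":0,"wy":0,"wz":-0.133,"claw":0.6},{"x":-0.6,"y":-1.3,"z":-0.5,"wx":0,"wy":0,"wz":-0.133,"claw":0.6},{"x":-0.6,"y":-1.3,"z":-0.5,"wx":0,"wy":0,"wz":-0.133,"claw":0.6},{"x":-0.6,"y":-1.3,"z":-0.5,"wx":0,"wy":0,"wz":-0.133,"claw":0.6},{"x":-0.6,"y":-1.3,"z":-0.5,"wx":0,"wy":0,"wz":-0.133,"claw":0.6},{"x":-0.6,"y":-1.3,"z":-0.5,"wx":0,"wy":0,"wz":-0.133,"claw":0.6},{"x":-0.5,"y":0,"z":-0.5,"wx":0,"wy":0,"wz":-0.129,"claw":0.6}]'
python3 - <<'E'
from workcell import *
import cv2
im=camera("wrist"); cv2.imwrite("pics/w7.png",im[:,:,::-1])
o=status.get_obs(); print(o["tcp_pos"],o["tcp_rot"])
print(spot_point("cover_grip","wrist"))
E
```

```text
time_s: 12.3
tcp_pos: [0.5022, 0.1027, 0.2122]
tcp_rot: [-180.0, 0.0, 82.4]
contact_force: [0.0, -0.5, -0.4]
finger_gap: 0.595
[0.50112836 0.10320947 0.21120805] [-1.79848861e+02  1.25201035e-02  8.22509474e+01]
[{'position': [0.5069, 0.1062, 0.1128], 'score': 0.83}]
```

View pics/w7.png

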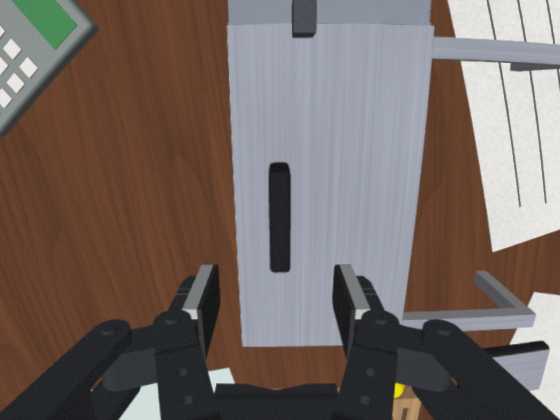

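```bash
python3 -m jog '[{"x":0.25,"y":-0.1,"z":-2.5,"wx":0,"wy":0,"wz":0.006,"claw":0.6},{"x":0,"y":0,"z":-2.5,"wx":0,"wy":0,"wz":0,"claw":0.6},{"x":0,"y":0,"z":-2.4,"wx":0,"wy":0,"wz":0,"claw":0.6},{"x":0,"y":0,"z":-1.2,"wx":0,"wy":0,"wz":0,"claw":0.6},{"x":0,"y":0,"z":-0.7,"wx":0,"wy":0,"wz":0,"claw":0.6},{"x":0,"y":0,"z":0,"wx":0,"wy":0,"wz":0,"claw":0.3},{"x":0,"y":0,"z":0,"wx":0,"wy":0,"wz":0,"claw":0},{"x":0,"y":0,"z":0,"wx":0,"wy":0,"wz":0,"claw":0},{"x":0,"y":0,"z":0,"wx":0,"wy":0,"wz":0,"claw":0},{"x":0,"y":0,"z":0,"wx":0,"wy":0,"wz":0,"claw":0}]' 40
```

```text
time_s: 13.4
tcp_pos: [0.5059, 0.1024, 0.1207]
tcp_rot: [179.9, -0.0, 83.1]
contact_force: [-2.0, 0.8, 6.6]
finger_gap: 0.159
```

```bash
python3 -m jog '[{"x":0.7,"y":-0.09,"z":0.1,"wx":0,"wy":0,"wz":0,"claw":0},{"x":1.4,"y":-0.18,"z":0,"wx":0,"wy":0,"wz":0,"claw":0},{"x":1.4,"y":-0.18,"z":0,"wx":0,"wy":0,"wz":0,"claw":0},{"x":1.4,"y":-0.18,"z":0,"wx":0,"wy":0,"wz":0,"claw":0},{"x":1.4,"y":-0.18,"z":0,"wx":0,"wy":0,"wz":0,"claw":0},{"x":1.4,"y":-0.18,"z":0,"wx":0,"wy":0,"wz":0,"claw":0},{"x":1.4,"y":-0.18,"z":0,"wx":0,"wy":0,"wz":0,"claw":0},{"x":1.4,"y":-0.18,"z":0,"wx":0,"wy":0,"wz":0,"claw":0},{"x":0.8,"y":-0.1,"z":0,"wx":0,"wy":0,"wz":0,"claw":0},{"x":0.4,"y":-0.05,"z":0,"wx":0,"wy":0,"wz":0,"claw":0}]'
python3 - <<'E'
from workcell import *
import cv2
im=camera("wrist"); cv2.imwrite("pics/w8.png",im[:,:,::-1])
im=camera("top"); cv2.imwrite("pics/t8.png",im[:,:,::-1])
o=status.get_obs(); print(o["tcp_pos"],o["tcp_rot"],o["contact_force"])
E
```

```text
time_s: 14.4
tcp_pos: [0.6228, 0.088, 0.1207]
tcp_rot: [180.0, -0.1, 83.1]
contact_force: [-1.5, 4.7, 4.0]
finger_gap: 0.154
[0.62318791 0.08795911 0.12068573] [ 1.79867418e+02 -9.15743901e-02  8.31202102e+01] [2.28868724 4.89017678 1.09981046]
```

View pics/w8.png

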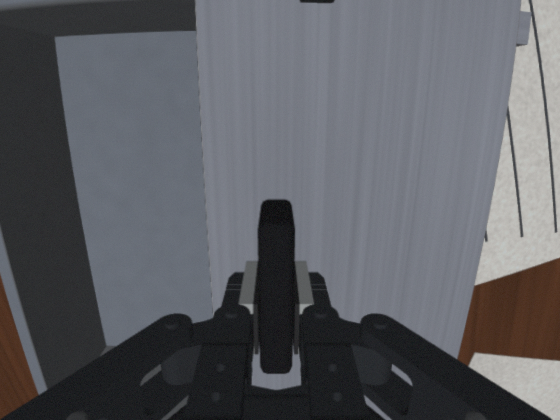

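View pics/t8.png

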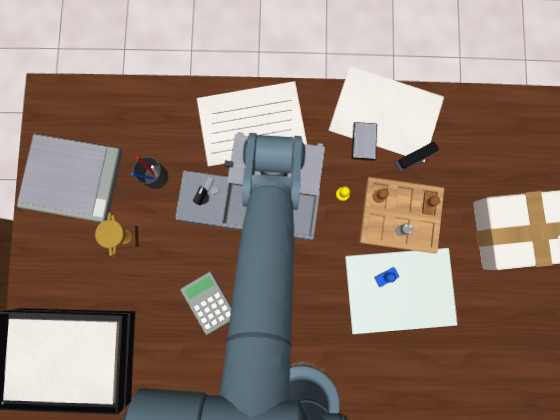

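```bash
python3 -m jog '[{"x":0.4,"y":-0.05,"z":0,"wx":0,"wy":0,"wz":0,"claw":0},{"x":0,"y":0,"z":0,"wx":0,"wy":0,"wz":0,"claw":0},{"x":0,"y":0,"z":0,"wx":0,"wy":0,"wz":0,"claw":0.3},{"x":0,"y":0,"z":0,"wx":0,"wy":0,"wz":0,"claw":0.6},{"x":0,"y":0,"z":0,"wx":0,"wy":0,"wz":0,"claw":0.6},{"x":0,"y":0,"z":0,"wx":0,"wy":0,"wz":0,"claw":0.6},{"x":0,"y":0,"z":2,"wx":0,"wy":0,"wz":0,"claw":0.6},{"x":0,"y":0,"z":3,"wx":0,"wy":0,"wz":0,"claw":0.6},{"x":0,"y":0,"z":3,"wx":0,"wy":0,"wz":0,"claw":0.6},{"x":0,"y":0,"z":2,"wx":0,"wy":0,"wz":0,"claw":0.6}]'
python3 -m jog '[{"x":0,"y":-2,"z":0,"wx":0,"wy":0,"wz":0,"claw":0.7},{"x":-0.5,"y":-4,"z":0,"wx":0,"wy":0,"wz":0,"claw":0.7},{"x":-0.5,"y":-4,"z":0,"wx":0,"wy":0,"wz":0,"claw":0.7},{"x":-0.5,"y":-4,"z":0,"wx":0,"wy":0,"wz":0,"claw":0.7},{"x":-0.5,"y":-4,"z":0,"wx":0,"wy":0,"wz":0,"claw":0.7},{"x":-0.5,"y":-4,"z":0,"wx":0,"wy":0,"wz":0,"claw":0.7},{"x":-0.5,"y":-4,"z":0,"wx":0,"wy":0,"wz":0,"claw":0.7},{"x":-0.5,"y":-4,"z":0,"wx":0,"wy":0,"wz":0,"claw":0.7},{"x":-0.5,"y":-4,"z":0,"wx":0,"wy":0,"wz":0,"claw":0.7},{"x":0,"y":-2,"z":0,"wx":0,"wy":0,"wz":0,"claw":0.7}]'
python3 - <<'E'
from workcell import *
import cv2
im=camera("wrist"); cv2.imwrite("pics/w9.png",im[:,:,::-1])
o=status.get_obs(); print(o["tcp_pos"],o["tcp_rot"],o["contact_force"])
print(spot_point("stamp1","wrist"))
im=camera("top"); cv2.imwrite("pics/t9.png",im[:,:,::-1])
print(spot_point("cover_grip","top"))
E
```

```text
time_s: 15.5
tcp_pos: [0.6269, 0.0865, 0.2228]
tcp_rot: [179.8, 0.0, 83.1]
contact_force: [0.6, 0.1, 0.7]
finger_gap: 0.599
time_s: 16.5
tcp_pos: [0.5853, -0.2764, 0.2203]
tcp_rot: [180.0, 0.0, 83.0]
contact_force: [0.3, -0.0, 0.7]
finger_gap: 0.698
[ 0.58544612 -0.27804843  0.2202932 ] [1.79966449e+02 1.06669638e-01 8.28842487e+01] [-2.1106827  -1.73328307  0.90475209]
[{'position': [0.3549, -0.242, -0.0007], 'score': 0.97}, {'position': [0.5864, -0.2177, 0.0047], 'score': 0.92}, {'position': [0.5714, -0.355, 0.0102], 'score': 0.59}]
[{'position': [0.6246, 0.0897, 0.1125], 'score': 0.66}]
```

View pics/w9.png

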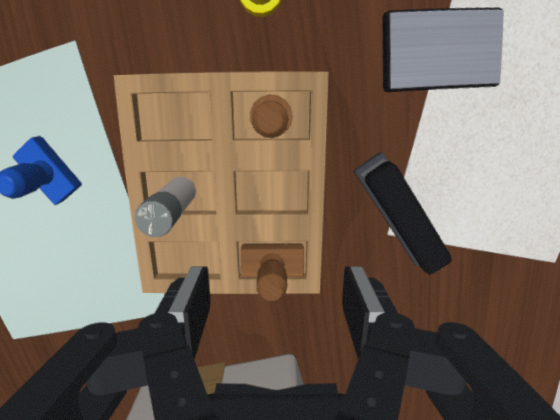

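View pics/t9.png

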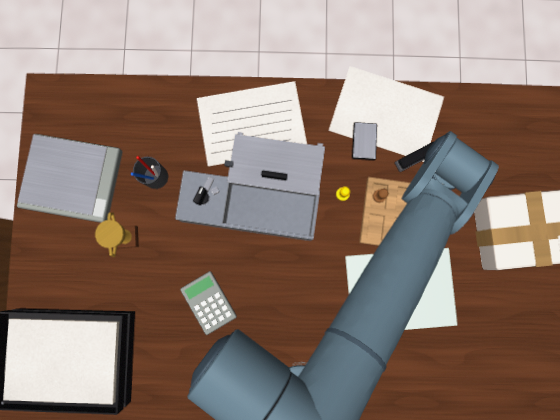

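Run:
```python
from h import *
from workcell import *
m=camera_model("wrist"); print(-m["R"].T@m["t"])
for uv,z in(((270,114),.08),((270,284),.08),((273,262),.028),((158,219),.096)): print(uv,ray(m,uv,z))
print(proj(m,[[.5865,-.2115,.045],[.5865,-.2115,.08],[.571,-.354,.08],[.571,-.354,.008]]))
im=cv2.imread("pics/w9.png"); cv2.imwrite("pics/z9.png",cv2.resize(im[70:310,220:330],None,fx=2.5,fy=2.5))
```

```text
[ 0.5960183  -0.19323159  0.34598643]
(270, 114) [ 0.5903107  -0.20521592  0.08      ]
(270, 284) [ 0.5726074  -0.34561111  0.08      ]
(273, 262) [ 0.57418656 -0.35079369  0.028     ]
(158, 219) [ 0.49598359 -0.27081836  0.096     ]
[[267.07582595 120.1547458 ]
 [265.95912386 123.23310526]
 [269.37952018 292.59422073]
 [270.53106861 256.53945919]]
```

View pics/z9.png

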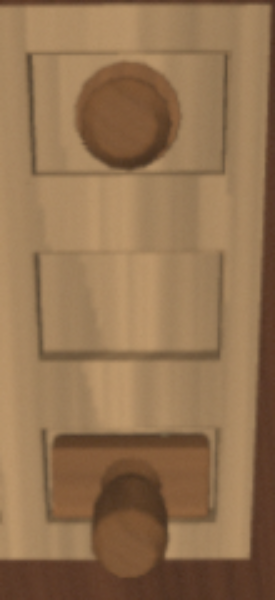

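```bash
python3 -m jog '[{"x":0.2,"y":2.5,"z":0,"wx":0,"wy":0,"wz":0,"claw":0.7},{"x":0.2,"y":2.5,"z":0,"wx":0,"wy":0,"wz":0,"claw":0.7},{"x":0,"y":1.9,"z":-1,"wx":0,"wy":0,"wz":0,"claw":0.7},{"x":0,"y":0,"z":-3,"wx":0,"wy":0,"wz":0,"claw":0.7},{"x":0,"y":0,"z":-3,"wx":0,"wy":0,"wz":0,"claw":0.7},{"x":0,"y":0,"z":-3,"wx":0,"wy":0,"wz":0,"claw":0.7},{"x":0,"y":0,"z":-2.5,"wx":0,"wy":0,"wz":0,"claw":0.7},{"x":0,"y":0,"z":-2,"wx":0,"wy":0,"wz":0,"claw":0.7},{"x":0,"y":0,"z":-1.3,"wx":0,"wy":0,"wz":0,"claw":0.7},{"x":0,"y":0,"z":0,"wx":0,"wy":0,"wz":0,"claw":0.7}]' 40
python3 - <<'E'
from workcell import *
import cv2
im=camera("wrist"); cv2.imwrite("pics/w10.png",im[:,:,::-1])
o=status.get_obs(); print(o["tcp_pos"],o["tcp_rot"],o["contact_force"])
E
```

```text
time_s: 17.7
tcp_pos: [0.5886, -0.2024, 0.0598]
tcp_rot: [-179.8, -0.1, 83.2]
contact_force: [-0.0, -0.1, 0.7]
finger_gap: 0.701
[ 0.58965026 -0.20313299  0.06145911] [-1.79903828e+02 -4.17190329e-02  8.31775579e+01] [0.74927757 0.33097028 0.30850171]
```

View pics/w10.png

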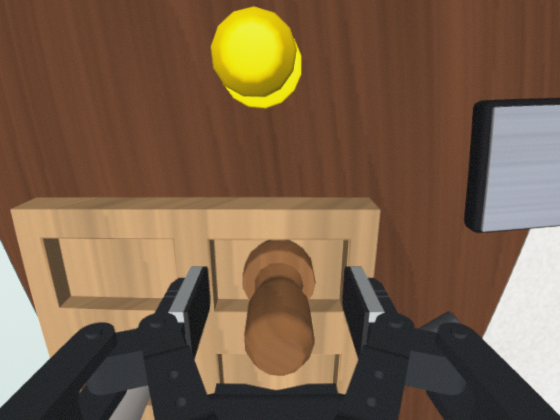

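Run:
```python
from h import *
from workcell import *
m=camera_model("wrist"); print(-m["R"].T@m["t"])
print(ray(m,(280,343),.08),ray(m,(279,275),.028))
print(status.get_obs()["tcp_pos"])
```

```text
[ 0.59959005 -0.12373176  0.1874457 ]
[ 0.59062591 -0.2107536   0.08      ] [ 0.59067532 -0.21043398  0.028     ]
[ 0.58965026 -0.20313299  0.06145911]
```

Handle at (0.5905,-0.2105); shift −0.75 cm in y, then close and lift.

```bash
python3 -m jog '[{"x":0.1,"y":-0.7,"z":0.05,"wx":0,"wy":0,"wz":0,"claw":0.7},{"x":0,"y":0,"z":0,"wx":0,"wy":0,"wz":0,"claw":0.4},{"x":0,"y":0,"z":0,"wx":0,"wy":0,"wz":0,"claw":0.1},{"x":0,"y":0,"z":0,"wx":0,"wy":0,"wz":0,"claw":0},{"x":0,"y":0,"z":0,"wx":0,"wy":0,"wz":0,"claw":0},{"x":0,"y":0,"z":0,"wx":0,"wy":0,"wz":0,"claw":0},{"x":0,"y":0,"z":0.5,"wx":0,"wy":0,"wz":0,"claw":0},{"x":0,"y":0,"z":1,"wx":0,"wy":0,"wz":0,"claw":0},{"x":0,"y":0,"z":1.5,"wx":0,"wy":0,"wz":0,"claw":0},{"x":0,"y":0,"z":1.5,"wx":0,"wy":0,"wz":0,"claw":0}]' 50
python3 - <<'E'
from workcell import *
import cv2
im=camera("wrist"); cv2.imwrite("pics/w11.png",im[:,:,::-1])
o=status.get_obs(); print(o["tcp_pos"],o["tcp_rot"],o["contact_force"])
E
```

```text
time_s: 18.75
tcp_pos: [0.5911, -0.2111, 0.1091]
tcp_rot: [180.0, 0.0, 83.1]
contact_force: [-0.1, -0.2, -1.5]
finger_gap: 0.321
[ 0.59293407 -0.21206388  0.11246877] [1.79695060e+02 1.24618131e-01 8.31381337e+01] [ 1.71383335 -1.04349593  0.99631844]
```

View pics/w11.png

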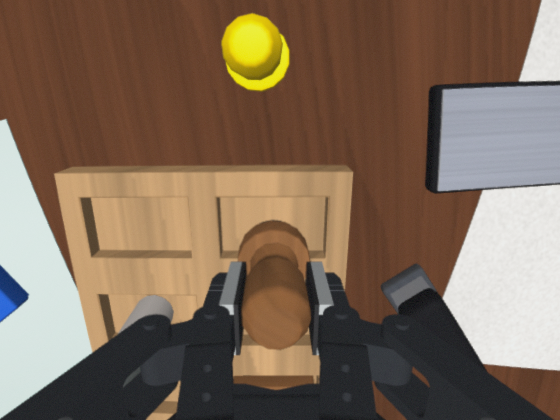

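```bash
python3 -m jog '[{"x":0,"y":0,"z":3,"wx":0,"wy":0,"wz":0,"claw":0},{"x":0,"y":1.5,"z":4,"wx":0,"wy":0,"wz":0,"claw":0},{"x":-0.5,"y":3,"z":2,"wx":0,"wy":0,"wz":0,"claw":0},{"x":-0.7,"y":4,"z":0,"wx":0,"wy":0,"wz":0,"claw":0},{"x":-0.8,"y":4.5,"z":0,"wx":0,"wy":0,"wz":0,"claw":0},{"x":-0.8,"y":4.5,"z":0,"wx":0,"wy":0,"wz":0,"claw":0},{"x":-0.8,"y":4.5,"z":0,"wx":0,"wy":0,"wz":0,"claw":0},{"x":-0.8,"y":4.5,"z":0,"wx":0,"wy":0,"wz":0,"claw":0},{"x":-0.8,"y":4.5,"z":0,"wx":0,"wy":0,"wz":0,"claw":0},{"x":-0.8,"y":4,"z":0,"wx":0,"wy":0,"wz":0,"claw":0}]'
python3 -m jog '[{"x":0,"y":1.4,"z":0,"wx":0,"wy":0,"wz":0,"claw":0},{"x":0,"y":0,"z":0,"wx":0,"wy":0,"wz":0,"claw":0},{"x":0,"y":0,"z":0,"wx":0,"wy":0,"wz":0,"claw":0},{"x":0,"y":0,"z":0,"wx":0,"wy":0,"wz":0,"claw":0},{"x":0,"y":0,"z":0,"wx":0,"wy":0,"wz":0,"claw":0},{"x":0,"y":0,"z":0,"wx":0,"wy":0,"wz":0,"claw":0},{"x":0,"y":0,"z":0,"wx":0,"wy":0,"wz":0,"claw":0},{"x":0,"y":0,"z":0,"wx":0,"wy":0,"wz":0,"claw":0},{"x":0,"y":0,"z":0,"wx":0,"wy":0,"wz":0,"claw":0},{"x":0,"y":0,"z":0,"wx":0,"wy":0,"wz":0,"claw":0}]'
python3 - <<'E'
from workcell import *
import cv2
im=camera("wrist"); cv2.imwrite("pics/w12.png",im[:,:,::-1])
o=status.get_obs(); print(o["tcp_pos"],o["tcp_rot"],o["contact_force"])
E
```

```text
time_s: 19.8
tcp_pos: [0.5306, 0.1409, 0.1988]
tcp_rot: [179.9, -0.0, 83.2]
contact_force: [-0.2, -0.3, -1.1]
finger_gap: 0.315
time_s: 20.8
tcp_pos: [0.531, 0.1528, 0.1978]
tcp_rot: [-180.0, -0.0, 83.1]
contact_force: [-0.1, -0.3, -0.4]
finger_gap: 0.316
[0.53106176 0.15283509 0.19777964] [ 1.79998310e+02 -3.61109068e-04  8.31272058e+01] [ 0.65399841 -0.17416682 -1.5347407 ]
```

View pics/w12.png

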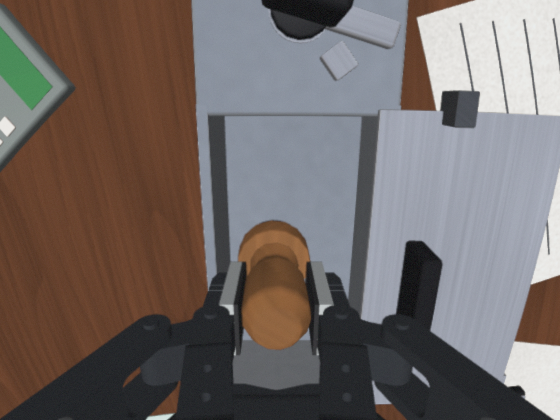

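```bash
python3 -m jog '[{"x":0,"y":0,"z":-2,"wx":0,"wy":0,"wz":0,"claw":0},{"x":0,"y":0,"z":-2.5,"wx":0,"wy":0,"wz":0,"claw":0},{"x":0,"y":0,"z":-2.5,"wx":0,"wy":0,"wz":0,"claw":0},{"x":0,"y":0,"z":-2.5,"wx":0,"wy":0,"wz":0,"claw":0},{"x":0,"y":0,"z":-1.5,"wx":0,"wy":0,"wz":0,"claw":0},{"x":0,"y":0,"z":-1,"wx":0,"wy":0,"wz":0,"claw":0},{"x":0,"y":0,"z":-0.5,"wx":0,"wy":0,"wz":0,"claw":0},{"x":0,"y":0,"z":-0.5,"wx":0,"wy":0,"wz":0,"claw":0},{"x":0,"y":0,"z":-0.3,"wx":0,"wy":0,"wz":0,"claw":0},{"x":0,"y":0,"z":0,"wx":0,"wy":0,"wz":0,"claw":0}]'
```

```text
time_s: 21.85
tcp_pos: [0.5313, 0.1528, 0.065]
tcp_rot: [180.0, -0.0, 83.1]
contact_force: [0.4, 0.2, -1.5]
finger_gap: 0.313
```

```bash
python3 -m jog '[{"x":0,"y":0,"z":-0.2,"wx":0,"wy":0,"wz":0,"claw":0},{"x":0,"y":0,"z":0,"wx":0,"wy":0,"wz":0,"claw":0},{"x":0,"y":0,"z":0,"wx":0,"wy":0,"wz":0,"claw":0.35},{"x":0,"y":0,"z":0,"wx":0,"wy":0,"wz":0,"claw":0.55},{"x":0,"y":0,"z":0,"wx":0,"wy":0,"wz":0,"claw":0.6},{"x":0,"y":0,"z":0,"wx":0,"wy":0,"wz":0,"claw":0.6},{"x":0,"y":0,"z":0,"wx":0,"wy":0,"wz":0,"claw":0.6},{"x":0,"y":0,"z":1.5,"wx":0,"wy":0,"wz":0,"claw":0.6},{"x":0,"y":0,"z":3,"wx":0,"wy":0,"wz":0,"claw":0.6},{"x":0,"y":0,"z":3,"wx":0,"wy":0,"wz":0,"claw":0.6}]'
python3 - <<'E'
from workcell import *
import cv2
im=camera("wrist"); cv2.imwrite("pics/w13.png",im[:,:,::-1])
o=status.get_obs(); print(o["tcp_pos"],o["tcp_rot"],o["contact_force"])
E
```

```text
time_s: 22.85
tcp_pos: [0.5308, 0.1528, 0.1392]
tcp_rot: [-180.0, 0.0, 83.1]
contact_force: [1.0, 0.0, 0.0]
finger_gap: 0.603
[0.53447819 0.15323596 0.14539091] [ 1.79452548e+02 -1.10212088e-01  8.31403775e+01] [3.47997513 1.60990445 4.62994341]
```

View pics/w13.png

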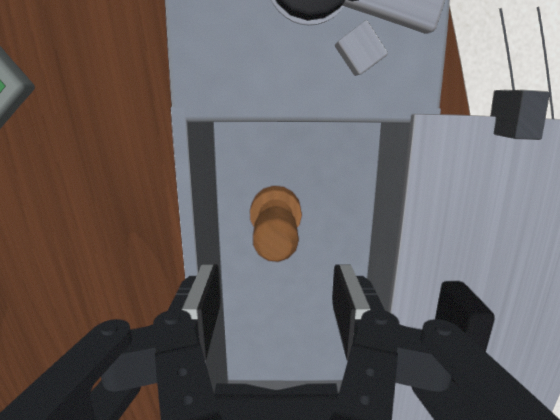

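```bash
python3 -m jog '[{"x":0,"y":0,"z":4,"wx":0,"wy":0,"wz":0,"claw":0.7},{"x":0.4,"y":-3,"z":3,"wx":0,"wy":0,"wz":0,"claw":0.7},{"x":0.4,"y":-4.5,"z":0,"wx":0,"wy":0,"wz":0,"claw":0.7},{"x":0.4,"y":-4.5,"z":0,"wx":0,"wy":0,"wz":0,"claw":0.7},{"x":0.4,"y":-4.5,"z":0,"wx":0,"wy":0,"wz":0,"claw":0.7},{"x":0.4,"y":-4.5,"z":0,"wx":0,"wy":0,"wz":0,"claw":0.7},{"x":0.4,"y":-4.5,"z":0,"wx":0,"wy":0,"wz":0,"claw":0.7},{"x":0.4,"y":-4.5,"z":0,"wx":0,"wy":0,"wz":0,"claw":0.7},{"x":0.4,"y":-4.5,"z":0,"wx":0,"wy":0,"wz":0,"claw":0.7},{"x":0.4,"y":-4.5,"z":0,"wx":0,"wy":0,"wz":0,"claw":0.7}]'
python3 -m jog '[{"x":0.4,"y":-4.5,"z":0,"wx":0,"wy":0,"wz":0,"claw":0.7},{"x":0.1,"y":-2,"z":0,"wx":0,"wy":0,"wz":0,"claw":0.7},{"x":0,"y":0,"z":0,"wx":0,"wy":0,"wz":0,"claw":0.7},{"x":0,"y":0,"z":0,"wx":0,"wy":0,"wz":0,"claw":0.7},{"x":0,"y":0,"z":0,"wx":0,"wy":0,"wz":0,"claw":0.7},{"x":0,"y":0,"z":0,"wx":0,"wy":0,"wz":0,"claw":0.7},{"x":0,"y":0,"z":0,"wx":0,"wy":0,"wz":0,"claw":0.7},{"x":0,"y":0,"z":0,"wx":0,"wy":0,"wz":0,"claw":0.7},{"x":0,"y":0,"z":0,"wx":0,"wy":0,"wz":0,"claw":0.7},{"x":0,"y":0,"z":0,"wx":0,"wy":0,"wz":0,"claw":0.7}]'
python3 - <<'E'
from workcell import *
import cv2
im=camera("wrist"); cv2.imwrite("pics/w14.png",im[:,:,::-1])
o=status.get_obs(); print(o["tcp_pos"],o["tcp_rot"],o["contact_force"])
E
```

```text
time_s: 23.9
tcp_pos: [0.5671, -0.2392, 0.209]
tcp_rot: [179.9, 0.0, 83.1]
contact_force: [0.2, 1.0, -0.3]
finger_gap: 0.697
time_s: 24.9
tcp_pos: [0.5721, -0.3021, 0.2078]
tcp_rot: [180.0, 0.0, 83.1]
contact_force: [0.2, -0.1, 0.3]
finger_gap: 0.699
[ 0.57207429 -0.30214298  0.20778196] [-1.79998432e+02  1.56593917e-03  8.31285908e+01] [ 0.70186649  0.17722544 -0.96830492]
```

View pics/w14.png

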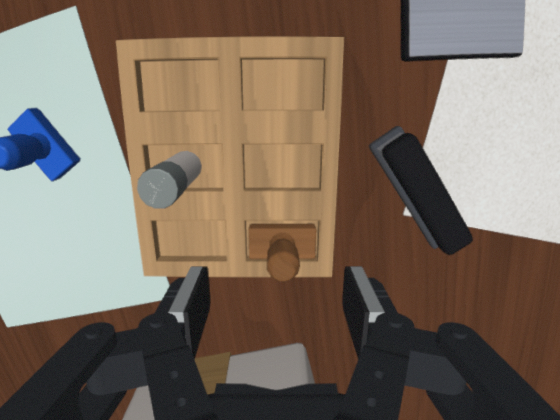

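Run:
```python
from h import *
from workcell import *
m=camera_model("wrist"); print(-m["R"].T@m["t"])
print(ray(m,(283,263),.08),ray(m,(282,241),.028))
```

```text
[ 0.58188198 -0.22262441  0.33370185]
[ 0.57240677 -0.35044058  0.08      ] [ 0.57214157 -0.35355425  0.028     ]
```

```bash
python3 -m jog '[{"x":0,"y":-2.5,"z":0,"wx":0,"wy":0,"wz":0,"claw":0.7},{"x":0,"y":-2.5,"z":-1,"wx":0,"wy":0,"wz":0,"claw":0.7},{"x":0,"y":0,"z":-2.5,"wx":0,"wy":0,"wz":0,"claw":0.7},{"x":0,"y":0,"z":-2.5,"wx":0,"wy":0,"wz":0,"claw":0.7},{"x":0,"y":0,"z":-2.5,"wx":0,"wy":0,"wz":0,"claw":0.7},{"x":0,"y":0,"z":-2.5,"wx":0,"wy":0,"wz":0,"claw":0.7},{"x":0,"y":0,"z":-2.0,"wx":0,"wy":0,"wz":0,"claw":0.7},{"x":0,"y":0,"z":-1.5,"wx":0,"wy":0,"wz":0,"claw":0.7},{"x":0,"y":0,"z":0,"wx":0,"wy":0,"wz":0,"claw":0.7},{"x":0,"y":0,"z":0,"wx":0,"wy":0,"wz":0,"claw":0.7}]'
python3 - <<'E'
from h import *
from workcell import *
im=camera("wrist"); cv2.imwrite("pics/w15.png",im[:,:,::-1])
o=status.get_obs(); print(o["tcp_pos"],o["tcp_rot"],o["contact_force"])
E
```

```text
time_s: 25.95
tcp_pos: [0.5724, -0.3525, 0.0633]
tcp_rot: [180.0, 0.0, 83.1]
contact_force: [-0.2, 0.1, -0.1]
finger_gap: 0.698
[ 0.57278636 -0.35280937  0.06411415] [1.79899121e+02 6.99140629e-02 8.31256176e+01] [0.40511189 0.63451995 0.50254708]
```

View pics/w15.png

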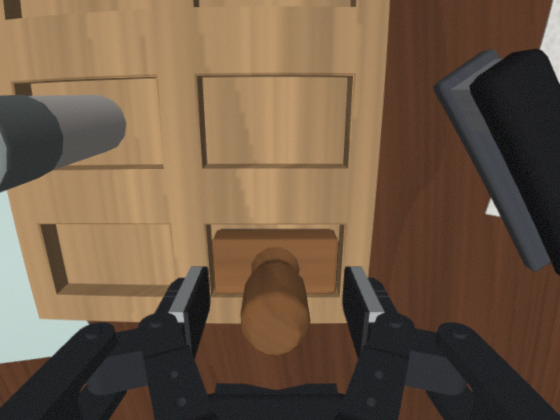

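Handle (275,320) sits centred between the pads. Close and lift.

```bash
python3 -m jog '[{"x":0,"y":0,"z":0,"wx":0,"wy":0,"wz":0,"claw":0.4},{"x":0,"y":0,"z":0,"wx":0,"wy":0,"wz":0,"claw":0.1},{"x":0,"y":0,"z":0,"wx":0,"wy":0,"wz":0,"claw":0},{"x":0,"y":0,"z":0,"wx":0,"wy":0,"wz":0,"claw":0},{"x":0,"y":0,"z":0,"wx":0,"wy":0,"wz":0,"claw":0},{"x":0,"y":0,"z":0.5,"wx":0,"wy":0,"wz":0,"claw":0},{"x":0,"y":0,"z":2,"wx":0,"wy":0,"wz":0,"claw":0},{"x":0,"y":0,"z":3,"wx":0,"wy":0,"wz":0,"claw":0},{"x":0,"y":0,"z":4,"wx":0,"wy":0,"wz":0,"claw":0},{"x":0,"y":0,"z":4,"wx":0,"wy":0,"wz":0,"claw":0}]' 50
python3 - <<'E'
from h import *
from workcell import *
im=camera("wrist"); cv2.imwrite("pics/w16.png",im[:,:,::-1])
o=status.get_obs(); print(o["tcp_pos"],o["tcp_rot"],o["contact_force"])
E
```

```text
time_s: 27.0
tcp_pos: [0.5714, -0.3515, 0.198]
tcp_rot: [-179.9, -0.1, 83.1]
contact_force: [0.9, -1.1, -0.7]
finger_gap: 0.315
[ 0.57459165 -0.35415348  0.20732628] [179.4605434    0.36564297  83.13627069] [ 4.44200794 -1.85735777  4.94170166]
```

View pics/w16.png

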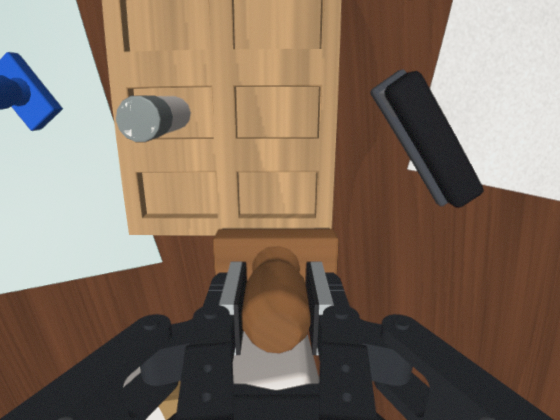

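```bash
python3 -m jog '[{"x":-0.3,"y":2,"z":0,"wx":0,"wy":0,"wz":0,"claw":0},{"x":-0.6,"y":4.2,"z":0,"wx":0,"wy":0,"wz":0,"claw":0},{"x":-0.6,"y":4.4,"z":0,"wx":0,"wy":0,"wz":0,"claw":0},{"x":-0.6,"y":4.4,"z":0,"wx":0,"wy":0,"wz":0,"claw":0},{"x":-0.6,"y":4.4,"z":0,"wx":0,"wy":0,"wz":0,"claw":0},{"x":-0.6,"y":4.4,"z":0,"wx":0,"wy":0,"wz":0,"claw":0},{"x":-0.6,"y":4.4,"z":0,"wx":0,"wy":0,"wz":0,"claw":0},{"x":-0.6,"y":4.4,"z":0,"wx":0,"wy":0,"wz":0,"claw":0},{"x":-0.6,"y":4.2,"z":0,"wx":0,"wy":0,"wz":0,"claw":0},{"x":-0.4,"y":2.8,"z":0,"wx":0,"wy":0,"wz":0,"claw":0}]'
python3 - <<'E'
from h import *
from workcell import *
im=camera("wrist"); cv2.imwrite("pics/w17.png",im[:,:,::-1])
for i in range(2): camera("scene")
o=status.get_obs(); print(o["tcp_pos"],o["tcp_rot"],o["contact_force"])
E
```

```text
time_s: 28.05
tcp_pos: [0.5158, 0.0464, 0.1972]
tcp_rot: [-179.9, -0.0, 83.2]
contact_force: [0.9, -0.1, -0.3]
finger_gap: 0.315
[0.51634069 0.04522187 0.19727847] [-1.79953545e+02  7.34402038e-03  8.33011481e+01] [-0.24830863 -0.25042632 -1.50628185]
```

View pics/w17.png

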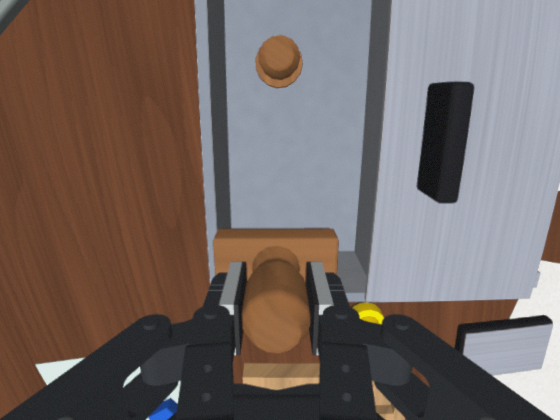

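```bash
python3 -m jog '[{"x":0.05,"y":0,"z":-2,"wx":0,"wy":0,"wz":0,"claw":0},{"x":0,"y":0,"z":-2.5,"wx":0,"wy":0,"wz":0,"claw":0},{"x":0,"y":0,"z":-2.5,"wx":0,"wy":0,"wz":0,"claw":0},{"x":0,"y":0,"z":-2.5,"wx":0,"wy":0,"wz":0,"claw":0},{"x":0,"y":0,"z":-1.5,"wx":0,"wy":0,"wz":0,"claw":0},{"x":0,"y":0,"z":-1,"wx":0,"wy":0,"wz":0,"claw":0},{"x":0,"y":0,"z":-0.5,"wx":0,"wy":0,"wz":0,"claw":0},{"x":0,"y":0,"z":-0.5,"wx":0,"wy":0,"wz":0,"claw":0},{"x":0,"y":0,"z":-0.3,"wx":0,"wy":0,"wz":0,"claw":0},{"x":0,"y":0,"z":0,"wx":0,"wy":0,"wz":0,"claw":0}]'
python3 -m jog '[{"x":0,"y":0,"z":0,"wx":0,"wy":0,"wz":0,"claw":0},{"x":0,"y":0,"z":0,"wx":0,"wy":0,"wz":0,"claw":0},{"x":0,"y":0,"z":0,"wx":0,"wy":0,"wz":0,"claw":0.35},{"x":0,"y":0,"z":0,"wx":0,"wy":0,"wz":0,"claw":0.55},{"x":0,"y":0,"z":0,"wx":0,"wy":0,"wz":0,"claw":0.6},{"x":0,"y":0,"z":0,"wx":0,"wy":0,"wz":0,"claw":0.6},{"x":0,"y":0,"z":0,"wx":0,"wy":0,"wz":0,"claw":0.6},{"x":0,"y":0,"z":1.5,"wx":0,"wy":0,"wz":0,"claw":0.6},{"x":0,"y":0,"z":3,"wx":0,"wy":0,"wz":0,"claw":0.6},{"x":0,"y":0,"z":3,"wx":0,"wy":0,"wz":0,"claw":0.6}]'
python3 -m jog '[{"x":0,"y":0,"z":4,"wx":0,"wy":0,"wz":0,"claw":0.6},{"x":0,"y":0,"z":2,"wx":0,"wy":0,"wz":0,"claw":0.6},{"x":0,"y":0,"z":0,"wx":0,"wy":0,"wz":0,"claw":0.6},{"x":0,"y":0,"z":0,"wx":0,"wy":0,"wz":0,"claw":0.6},{"x":0,"y":0,"z":0,"wx":0,"wy":0,"wz":0,"claw":0.6},{"x":0,"y":0,"z":0,"wx":0,"wy":0,"wz":0,"claw":0.6},{"x":0,"y":0,"z":0,"wx":0,"wy":0,"wz":0,"claw":0.6},{"x":0,"y":0,"z":0,"wx":0,"wy":0,"wz":0,"claw":0.6},{"x":0,"y":0,"z":0,"wx":0,"wy":0,"wz":0,"claw":0.6},{"x":0,"y":0,"z":0,"wx":0,"wy":0,"wz":0,"claw":0.6}]'
python3 - <<'E'
from h import *
from workcell import *
im=camera("wrist"); cv2.imwrite("pics/w18.png",im[:,:,::-1])
im=camera("scene"); cv2.imwrite("pics/s18.png",im[:,:,::-1])
im=camera("top"); cv2.imwrite("pics/t18.png",im[:,:,::-1])
o=status.get_obs(); print(o["tcp_pos"],o["tcp_rot"],o["contact_force"])
E
```

```text
time_s: 29.2
tcp_pos: [0.5178, 0.0437, 0.065]
tcp_rot: [180.0, 0.0, 83.1]
contact_force: [-0.1, 0.2, -1.0]
finger_gap: 0.311
time_s: 30.2
tcp_pos: [0.5173, 0.0438, 0.1412]
tcp_rot: [-180.0, 0.0, 83.1]
contact_force: [0.4, 0.4, -0.0]
finger_gap: 0.598
time_s: 31.2
tcp_pos: [0.5175, 0.0438, 0.1996]
tcp_rot: [-180.0, -0.0, 83.1]
contact_force: [-0.0, -0.3, -0.3]
finger_gap: 0.598
[0.51756367 0.0437983  0.19978939] [-1.79997706e+02 -2.80749907e-05  8.31247476e+01] [-1.00976611  0.85901766  0.25583374]
```

View pics/w18.png

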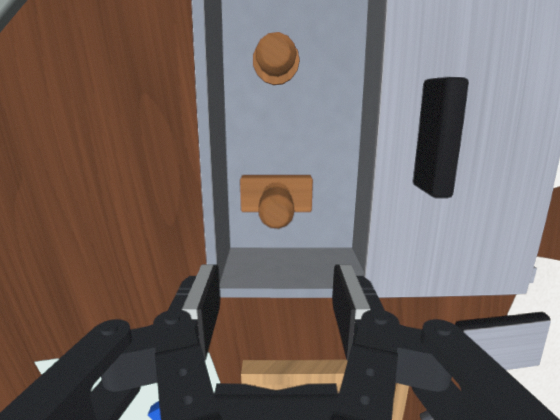

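View pics/s18.png

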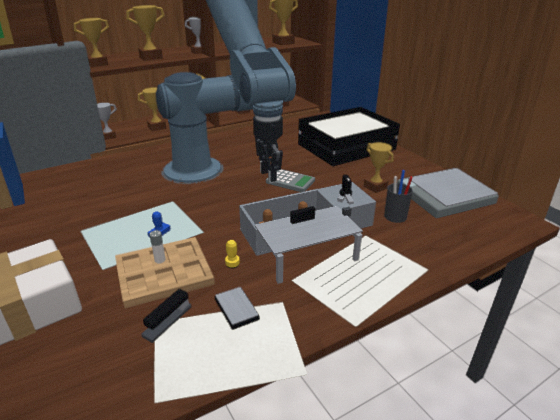

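View pics/t18.png

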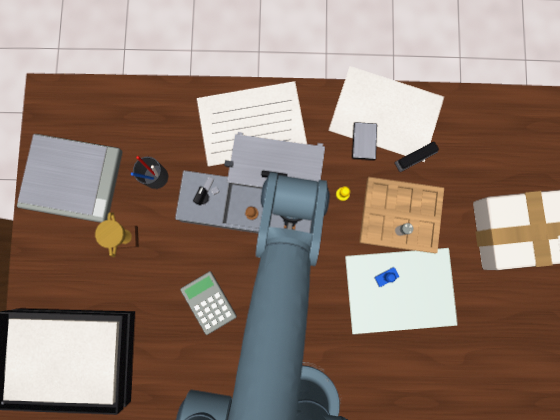

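```bash
python3 -m jog '[{"x":2.7,"y":1.1,"z":0,"wx":0,"wy":0,"wz":0,"claw":0.6},{"x":2.7,"y":1.1,"z":0,"wx":0,"wy":0,"wz":0,"claw":0.6},{"x":2.7,"y":1.1,"z":0,"wx":0,"wy":0,"wz":0,"claw":0.6},{"x":2.7,"y":1.0,"z":-0.5,"wx":0,"wy":0,"wz":0,"claw":0.6},{"x":0,"y":0,"z":-2.5,"wx":0,"wy":0,"wz":0,"claw":0.6},{"x":0,"y":0,"z":0,"wx":0,"wy":0,"wz":0,"claw":0.6},{"x":0,"y":0,"z":0,"wx":0,"wy":0,"wz":0,"claw":0.6},{"x":0,"y":0,"z":0,"wx":0,"wy":0,"wz":0,"claw":0.6},{"x":0,"y":0,"z":0,"wx":0,"wy":0,"wz":0,"claw":0.6},{"x":0,"y":0,"z":0,"wx":0,"wy":0,"wz":0,"claw":0.6}]'
python3 - <<'E'
from h import *
from workcell import *
im=camera("wrist"); cv2.imwrite("pics/w19.png",im[:,:,::-1])
E
```

```text
time_s: 32.35
tcp_pos: [0.6258, 0.0866, 0.1709]
tcp_rot: [179.9, -0.0, 83.1]
contact_force: [-0.3, -0.4, -0.8]
finger_gap: 0.597
```

View pics/w19.png

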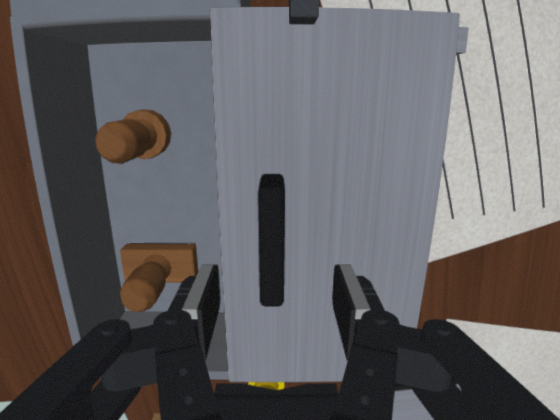

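```bash
python3 -m jog '[{"x":0,"y":0,"z":-2.2,"wx":0,"wy":0,"wz":0,"claw":0.6},{"x":0,"y":0,"z":-1.8,"wx":0,"wy":0,"wz":0,"claw":0.6},{"x":0,"y":0,"z":-1.1,"wx":0,"wy":0,"wz":0,"claw":0.6},{"x":0,"y":0,"z":0,"wx":0,"wy":0,"wz":0,"claw":0.3},{"x":0,"y":0,"z":0,"wx":0,"wy":0,"wz":0,"claw":0},{"x":0,"y":0,"z":0,"wx":0,"wy":0,"wz":0,"claw":0},{"x":0,"y":0,"z":0,"wx":0,"wy":0,"wz":0,"claw":0},{"x":0,"y":0,"z":0,"wx":0,"wy":0,"wz":0,"claw":0},{"x":0,"y":0,"z":0,"wx":0,"wy":0,"wz":0,"claw":0},{"x":0,"y":0,"z":0,"wx":0,"wy":0,"wz":0,"claw":0}]' 40
python3 -m jog '[{"x":-0.7,"y":0.09,"z":0,"wx":0,"wy":0,"wz":0,"claw":0},{"x":-1.4,"y":0.18,"z":0,"wx":0,"wy":0,"wz":0,"claw":0},{"x":-1.4,"y":0.18,"z":0,"wx":0,"wy":0,"wz":0,"claw":0},{"x":-1.4,"y":0.18,"z":0,"wx":0,"wy":0,"wz":0,"claw":0},{"x":-1.4,"y":0.18,"z":0,"wx":0,"wy":0,"wz":0,"claw":0},{"x":-1.4,"y":0.18,"z":0,"wx":0,"wy":0,"wz":0,"claw":0},{"x":-1.4,"y":0.18,"z":0,"wx":0,"wy":0,"wz":0,"claw":0},{"x":-1.4,"y":0.18,"z":0,"wx":0,"wy":0,"wz":0,"claw":0},{"x":-0.8,"y":0.1,"z":0,"wx":0,"wy":0,"wz":0,"claw":0},{"x":-0.5,"y":0.06,"z":0,"wx":0,"wy":0,"wz":0,"claw":0}]'
```

```text
time_s: 33.4
tcp_pos: [0.6236, 0.0871, 0.1198]
tcp_rot: [-179.7, 0.0, 83.1]
contact_force: [-11.4, -0.1, 6.3]
finger_gap: 0.158
time_s: 34.4
tcp_pos: [0.5079, 0.1013, 0.1198]
tcp_rot: [179.9, 0.1, 83.1]
contact_force: [2.5, -4.7, -0.3]
finger_gap: 0.158
```

```bash
python3 -m jog '[{"x":-0.2,"y":0.03,"z":0,"wx":0,"wy":0,"wz":0,"claw":0},{"x":-0.2,"y":0.03,"z":0,"wx":0,"wy":0,"wz":0,"claw":0},{"x":-0.2,"y":0.03,"z":0,"wx":0,"wy":0,"wz":0,"claw":0},{"x":0,"y":0,"z":0,"wx":0,"wy":0,"wz":0,"claw":0},{"x":0,"y":0,"z":0,"wx":0,"wy":0,"wz":0,"claw":0},{"x":0,"y":0,"z":0,"wx":0,"wy":0,"wz":0,"claw":0},{"x":0,"y":0,"z":0,"wx":0,"wy":0,"wz":0,"claw":0},{"x":0,"y":0,"z":0,"wx":0,"wy":0,"wz":0,"claw":0},{"x":0,"y":0,"z":0,"wx":0,"wy":0,"wz":0,"claw":0},{"x":0,"y":0,"z":0,"wx":0,"wy":0,"wz":0,"claw":0}]'
```

```text
time_s: 35.4
tcp_pos: [0.5042, 0.1018, 0.1199]
tcp_rot: [179.6, 0.0, 83.1]
contact_force: [9.5, -6.3, -4.4]
finger_gap: 0.158
```

```bash
python3 -m jog '[{"x":0,"y":0,"z":0,"wx":0,"wy":0,"wz":0,"claw":0.3},{"x":0,"y":0,"z":0,"wx":0,"wy":0,"wz":0,"claw":0.6},{"x":0,"y":0,"z":0,"wx":0,"wy":0,"wz":0,"claw":0.6},{"x":0,"y":0,"z":0,"wx":0,"wy":0,"wz":0,"claw":0.6},{"x":0,"y":0,"z":1.5,"wx":0,"wy":0,"wz":0,"claw":0.6},{"x":0,"y":0,"z":3,"wx":0,"wy":0,"wz":0,"claw":0.6},{"x":0,"y":0,"z":4,"wx":0,"wy":0,"wz":0,"claw":0.6},{"x":0,"y":0,"z":4,"wx":0,"wy":0,"wz":0,"claw":0.6},{"x":0,"y":0,"z":0,"wx":0,"wy":0,"wz":0,"claw":0.6},{"x":0,"y":0,"z":0,"wx":0,"wy":0,"wz":0,"claw":0.6}]'
python3 - <<'E'
from h import *
from workcell import *
im=camera("wrist"); cv2.imwrite("pics/w20.png",im[:,:,::-1])
im=camera("scene"); cv2.imwrite("pics/s20.png",cv2.resize(im[140:290,200:420],None,fx=3.5,fy=3.5)[:,:,::-1])
print(spot_point("cover_grip","wrist"), spot_point("knob_grip","wrist"))
E
```

```text
time_s: 36.4
tcp_pos: [0.502, 0.1029, 0.2449]
tcp_rot: [179.9, -0.0, 83.1]
contact_force: [0.6, -0.3, 0.0]
finger_gap: 0.602
[{'position': [0.5054, 0.1048, 0.1164], 'score': 0.89}] [{'position': [0.5066, 0.1038, 0.1153], 'score': 0.45}]
```

View pics/w20.png

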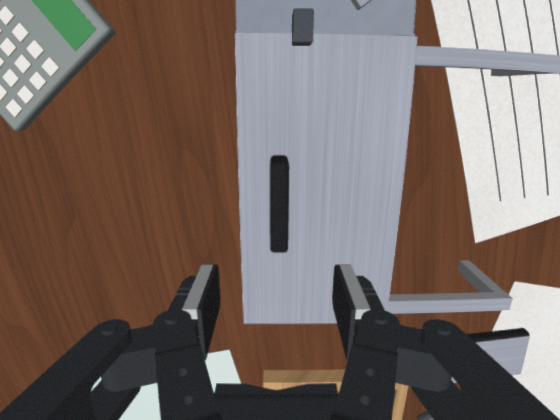

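View pics/s20.png

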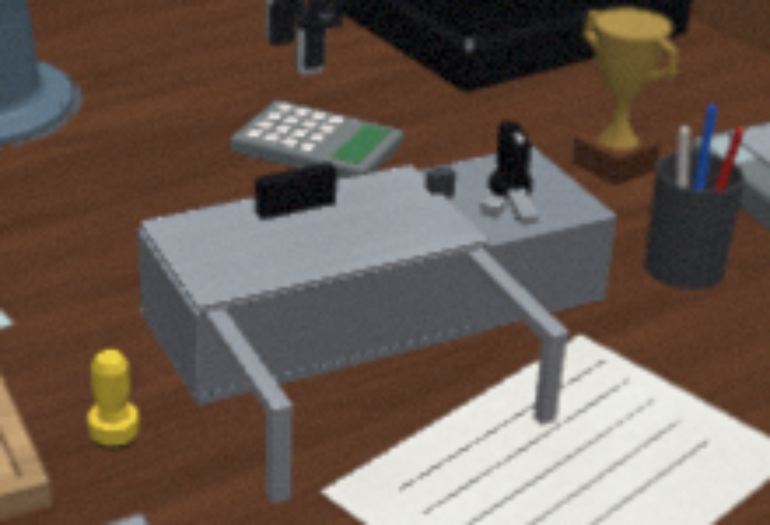

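```bash
python3 -m jog '[{"x":0.61,"y":1.78,"z":0,"wx":0,"wy":0,"wz":0.1316,"claw":0.6},{"x":0.61,"y":1.78,"z":0,"wx":0,"wy":0,"wz":0.1316,"claw":0.6},{"x":0.61,"y":1.78,"z":0,"wx":0,"wy":0,"wz":0.1316,"claw":0.6},{"x":0.61,"y":1.78,"z":0,"wx":0,"wy":0,"wz":0.1316,"claw":0.6},{"x":0.61,"y":1.78,"z":0,"wx":0,"wy":0,"wz":0.1316,"claw":0.6},{"x":0.61,"y":1.78,"z":0,"wx":0,"wy":0,"wz":0.1316,"claw":0.6},{"x":0.61,"y":1.78,"z":0,"wx":0,"wy":0,"wz":0.1316,"claw":0.6},{"x":0.61,"y":1.78,"z":0,"wx":0,"wy":0,"wz":0.1316,"claw":0.6},{"x":0.61,"y":1.78,"z":0,"wx":0,"wy":0,"wz":0.1316,"claw":0.6},{"x":0.61,"y":1.78,"z":0,"wx":0,"wy":0,"wz":0.1316,"claw":0.6}]'
python3 -m jog '[{"x":0,"y":0,"z":-1.5,"wx":0,"wy":0,"wz":0,"claw":0.6},{"x":0,"y":0,"z":-2.5,"wx":0,"wy":0,"wz":0,"claw":0.6},{"x":0,"y":0,"z":-2.5,"wx":0,"wy":0,"wz":0,"claw":0.6},{"x":0,"y":0,"z":0,"wx":0,"wy":0,"wz":0,"claw":0.6},{"x":0,"y":0,"z":0,"wx":0,"wy":0,"wz":0,"claw":0.6},{"x":0,"y":0,"z":0,"wx":0,"wy":0,"wz":0,"claw":0.6},{"x":0,"y":0,"z":0,"wx":0,"wy":0,"wz":0,"claw":0.6},{"x":0,"y":0,"z":0,"wx":0,"wy":0,"wz":0,"claw":0.6},{"x":0,"y":0,"z":0,"wx":0,"wy":0,"wz":0,"claw":0.6},{"x":0,"y":0,"z":0,"wx":0,"wy":0,"wz":0,"claw":0.6}]'
python3 - <<'E'
from h import *
from workcell import *
im=camera("wrist"); cv2.imwrite("pics/w21.png",im[:,:,::-1])
E
```

```text
time_s: 37.6
tcp_pos: [0.5621, 0.2814, 0.242]
tcp_rot: [-179.9, -0.1, 158.8]
contact_force: [-0.1, 0.8, -0.1]
finger_gap: 0.603
time_s: 38.6
tcp_pos: [0.5627, 0.2809, 0.1791]
tcp_rot: [180.0, 0.0, 158.5]
contact_force: [-0.1, 0.0, -0.2]
finger_gap: 0.601
```

View pics/w21.png

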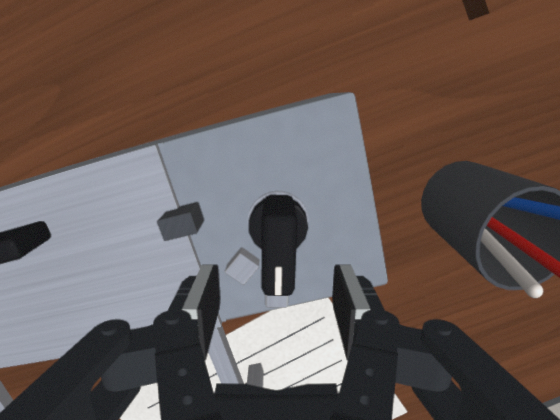

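Knob bar upright at (279,245), aligned and centred between pads. Descend, grip, pull.

```bash
python3 -m jog '[{"x":0,"y":0,"z":-2.0,"wx":0,"wy":0,"wz":0,"claw":0.6},{"x":0,"y":0,"z":-1.5,"wx":0,"wy":0,"wz":0,"claw":0.6},{"x":0,"y":0,"z":-1.3,"wx":0,"wy":0,"wz":0,"claw":0.6},{"x":0,"y":0,"z":0,"wx":0,"wy":0,"wz":0,"claw":0.3},{"x":0,"y":0,"z":0,"wx":0,"wy":0,"wz":0,"claw":0},{"x":0,"y":0,"z":0,"wx":0,"wy":0,"wz":0,"claw":0},{"x":0,"y":0,"z":0,"wx":0,"wy":0,"wz":0,"claw":0},{"x":0,"y":0,"z":0,"wx":0,"wy":0,"wz":0,"claw":0},{"x":0,"y":0,"z":0,"wx":0,"wy":0,"wz":0,"claw":0},{"x":0,"y":0,"z":0,"wx":0,"wy":0,"wz":0,"claw":0}]' 60
python3 -m jog '[{"x":0,"y":0,"z":0.3,"wx":0,"wy":0,"wz":0,"claw":0},{"x":0,"y":0,"z":0.3,"wx":0,"wy":0,"wz":0,"claw":0},{"x":0,"y":0,"z":0.3,"wx":0,"wy":0,"wz":0,"claw":0},{"x":0,"y":0,"z":0.3,"wx":0,"wy":0,"wz":0,"claw":0},{"x":0,"y":0,"z":0.3,"wx":0,"wy":0,"wz":0,"claw":0},{"x":0,"y":0,"z":0.2,"wx":0,"wy":0,"wz":0,"claw":0},{"x":0,"y":0,"z":0.1,"wx":0,"wy":0,"wz":0,"claw":0},{"x":0,"y":0,"z":0,"wx":0,"wy":0,"wz":0,"claw":0},{"x":0,"y":0,"z":0,"wx":0,"wy":0,"wz":0,"claw":0},{"x":0,"y":0,"z":0,"wx":0,"wy":0,"wz":0,"claw":0}]'
python3 - <<'E'
from h import *
from workcell import *
im=camera("scene"); cv2.imwrite("pics/s22.png",cv2.resize(im[140:290,200:420],None,fx=3.5,fy=3.5)[:,:,::-1])
E
```

```text
time_s: 39.65
tcp_pos: [0.5629, 0.2815, 0.1313]
tcp_rot: [179.9, 0.0, 158.5]
contact_force: [1.8, 5.7, -2.1]
finger_gap: 0.2
time_s: 40.65
tcp_pos: [0.5628, 0.2815, 0.1491]
tcp_rot: [179.9, 0.0, 158.5]
contact_force: [3.2, 5.1, -4.2]
finger_gap: 0.198
```

View pics/s22.png

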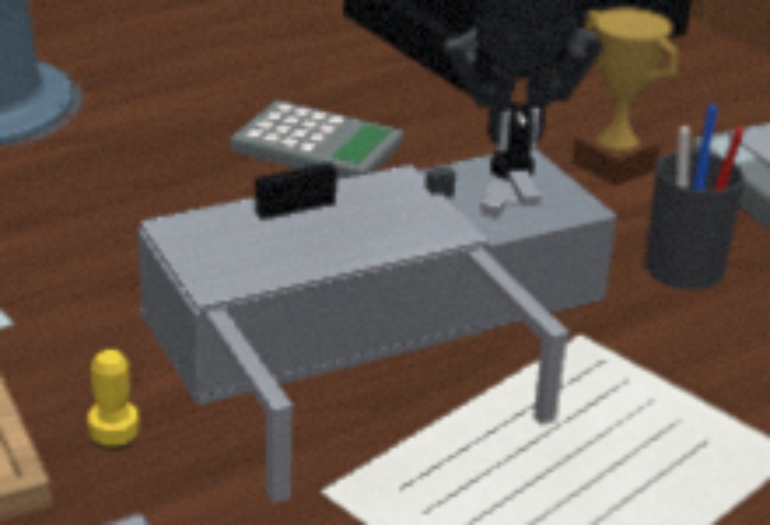

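Pulled out. Turn back −1.32 rad.

```bash
python3 -m jog '[{"x":0,"y":0,"z":0,"wx":0,"wy":0,"wz":-0.1,"claw":0},{"x":0,"y":0,"z":0,"wx":0,"wy":0,"wz":-0.14,"claw":0},{"x":0,"y":0,"z":0,"wx":0,"wy":0,"wz":-0.14,"claw":0},{"x":0,"y":0,"z":0,"wx":0,"wy":0,"wz":-0.14,"claw":0},{"x":0,"y":0,"z":0,"wx":0,"wy":0,"wz":-0.14,"claw":0},{"x":0,"y":0,"z":0,"wx":0,"wy":0,"wz":-0.14,"claw":0},{"x":0,"y":0,"z":0,"wx":0,"wy":0,"wz":-0.14,"claw":0},{"x":0,"y":0,"z":0,"wx":0,"wy":0,"wz":-0.14,"claw":0},{"x":0,"y":0,"z":0,"wx":0,"wy":0,"wz":-0.14,"claw":0},{"x":0,"y":0,"z":0,"wx":0,"wy":0,"wz":-0.09,"claw":0}]'
python3 - <<'E'
from h import *
from workcell import *
im=camera("scene"); cv2.imwrite("pics/s23.png",cv2.resize(im[140:290,200:420],None,fx=3.5,fy=3.5)[:,:,::-1])
o=status.get_obs(); print(o["tcp_pos"],o["tcp_rot"],o["contact_force"],o["moment"])
E
```

```text
time_s: 41.7
tcp_pos: [0.5615, 0.2811, 0.1491]
tcp_rot: [-179.8, 0.0, 83.3]
contact_force: [-3.6, 2.3, 0.7]
finger_gap: 0.2
[0.56149826 0.28117297 0.14904846] [-1.79842182e+02  9.71970476e-03  8.31778837e+01] [-4.63095312  3.18716117  0.94258999] [0.65279888 0.91539085 0.06095964]
```

View pics/s23.png

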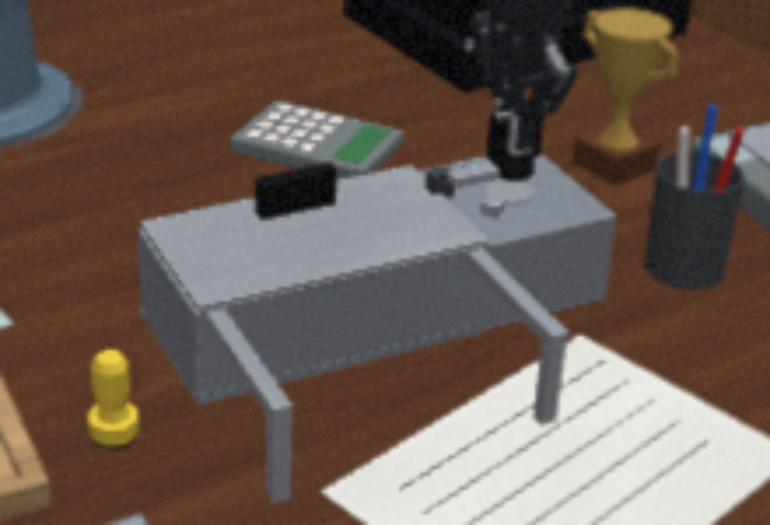

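```bash
python3 -m jog '[{"x":0,"y":0,"z":0,"wx":0,"wy":0,"wz":-0.02,"claw":0},{"x":0,"y":0,"z":-0.2,"wx":0,"wy":0,"wz":0,"claw":0},{"x":0,"y":0,"z":-0.3,"wx":0,"wy":0,"wz":0,"claw":0},{"x":0,"y":0,"z":-0.3,"wx":0,"wy":0,"wz":0,"claw":0},{"x":0,"y":0,"z":-0.3,"wx":0,"wy":0,"wz":0,"claw":0},{"x":0,"y":0,"z":-0.3,"wx":0,"wy":0,"wz":0,"claw":0},{"x":0,"y":0,"z":-0.2,"wx":0,"wy":0,"wz":0,"claw":0},{"x":0,"y":0,"z":-0.2,"wx":0,"wy":0,"wz":0,"claw":0},{"x":0,"y":0,"z":0,"wx":0,"wy":0,"wz":0,"claw":0},{"x":0,"y":0,"z":0,"wx":0,"wy":0,"wz":0,"claw":0}]'
python3 -m jog '[{"x":0,"y":0,"z":-0.1,"wx":0,"wy":0,"wz":0,"claw":0},{"x":0,"y":0,"z":-0.1,"wx":0,"wy":0,"wz":0,"claw":0},{"x":0,"y":0,"z":-0.1,"wx":0,"wy":0,"wz":0,"claw":0},{"x":0,"y":0,"z":-0.1,"wx":0,"wy":0,"wz":0,"claw":0},{"x":0,"y":0,"z":0,"wx":0,"wy":0,"wz":0,"claw":0},{"x":0,"y":0,"z":0,"wx":0,"wy":0,"wz":0,"claw":0},{"x":0,"y":0,"z":0,"wx":0,"wy":0,"wz":0,"claw":0},{"x":0,"y":0,"z":0,"wx":0,"wy":0,"wz":0,"claw":0},{"x":0,"y":0,"z":0,"wx":0,"wy":0,"wz":0,"claw":0},{"x":0,"y":0,"z":0,"wx":0,"wy":0,"wz":0,"claw":0}]'
```

```text
time_s: 42.75
tcp_pos: [0.5615, 0.2812, 0.1311]
tcp_rot: [-179.8, 0.0, 82.5]
contact_force: [-5.4, 3.0, 2.4]
finger_gap: 0.2
time_s: 43.75
tcp_pos: [0.5618, 0.2813, 0.1309]
tcp_rot: [-179.8, 0.1, 82.5]
contact_force: [-14.3, -0.1, 21.0]
finger_gap: 0.202
```

Home firmly (21 N). Release and withdraw.

```bash
python3 -m jog '[{"x":0,"y":0,"z":0.2,"wx":0,"wy":0,"wz":0,"claw":0.3},{"x":0,"y":0,"z":0,"wx":0,"wy":0,"wz":0,"claw":0.6},{"x":0,"y":0,"z":0,"wx":0,"wy":0,"wz":0,"claw":0.6},{"x":0,"y":0,"z":0,"wx":0,"wy":0,"wz":0,"claw":0.6},{"x":0,"y":0,"z":1.5,"wx":0,"wy":0,"wz":0,"claw":0.6},{"x":0,"y":0,"z":3,"wx":0,"wy":0,"wz":0,"claw":0.6},{"x":0,"y":0,"z":4,"wx":0,"wy":0,"wz":0,"claw":0.6},{"x":0,"y":-2,"z":4,"wx":0,"wy":0,"wz":0,"claw":0.6},{"x":0,"y":-3,"z":1,"wx":0,"wy":0,"wz":0,"claw":0.6},{"x":0,"y":0,"z":0,"wx":0,"wy":0,"wz":0,"claw":0.6}]'
python3 -m jog '[{"x":-1,"y":-3,"z":0,"wx":0,"wy":0,"wz":0,"claw":0.6},{"x":-2,"y":-4,"z":0,"wx":0,"wy":0,"wz":0,"claw":0.6},{"x":-2,"y":-4,"z":0,"wx":0,"wy":0,"wz":0,"claw":0.6},{"x":-2,"y":-4,"z":0,"wx":0,"wy":0,"wz":0,"claw":0.6},{"x":-1,"y":-3,"z":0,"wx":0,"wy":0,"wz":0,"claw":0.6},{"x":0,"y":0,"z":0,"wx":0,"wy":0,"wz":0,"claw":0.6},{"x":0,"y":0,"z":0,"wx":0,"wy":0,"wz":0,"claw":0.6},{"x":0,"y":0,"z":0,"wx":0,"wy":0,"wz":0,"claw":0.6},{"x":0,"y":0,"z":0,"wx":0,"wy":0,"wz":0,"claw":0.6},{"x":0,"y":0,"z":0,"wx":0,"wy":0,"wz":0,"claw":0.6}]'
python3 - <<'E'
from h import *
from workcell import *
im=camera("wrist"); cv2.imwrite("pics/w24.png",im[:,:,::-1])
im=camera("scene"); cv2.imwrite("pics/s24.png",im[:,:,::-1])
cv2.imwrite("pics/s24z.png",cv2.resize(im[140:290,200:420],None,fx=3.5,fy=3.5)[:,:,::-1])
im=camera("top"); cv2.imwrite("pics/t24.png",im[:,:,::-1])
E
```

```text
time_s: 44.75
tcp_pos: [0.5643, 0.2289, 0.2683]
tcp_rot: [179.6, -0.1, 82.2]
contact_force: [0.0, 0.8, -0.7]
finger_gap: 0.598
time_s: 45.75
tcp_pos: [0.4827, 0.0516, 0.2637]
tcp_rot: [-180.0, -0.0, 82.4]
contact_force: [0.4, 0.7, -0.5]
finger_gap: 0.6
```

View pics/w24.png

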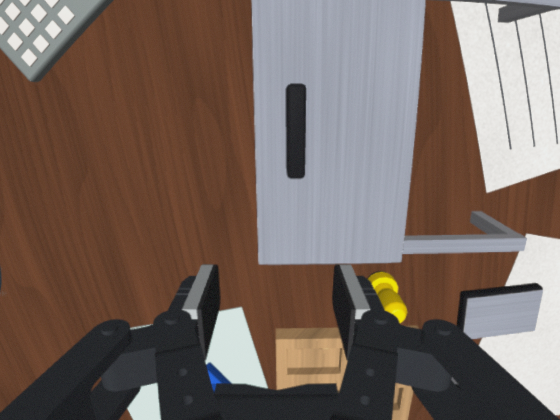

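View pics/s24.png

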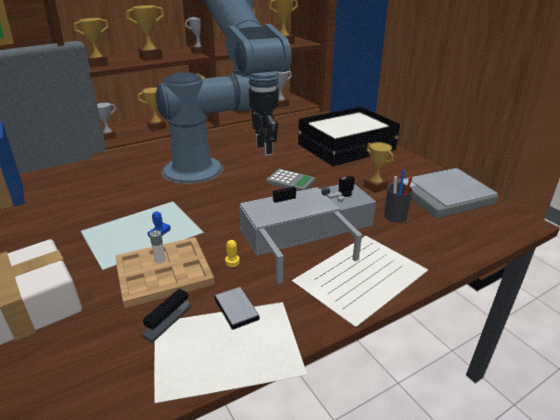

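View pics/s24z.png

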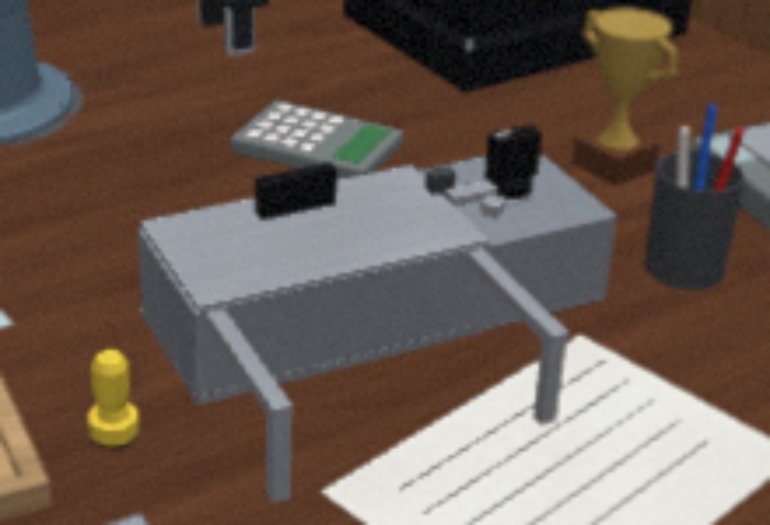

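Run:
```python
import cv2,numpy as np
a=cv2.imread("pics/scene0.png").astype(int);b=cv2.imread("pics/s24.png").astype(int)
for nm,(x0,x1,y0,y1) in dict(safe=(235,380,165,290),glue=(145,168,228,265),bystand=(140,260,285,340),pot=(360,412,140,222)).items():
    d=np.abs(a-b).max(2)[y0:y1,x0:x1]; print(nm,d.mean().round(2),(d>40).sum())
c=cv2.resize(np.hstack([a[165:225,310:380],b[165:225,310:380]]).astype(np.uint8),None,fx=5,fy=5); cv2.imwrite("pics/cmp.png",c)
```

```text
safe 3.71 0
glue 3.36 0
bystand 4.09 34
pot 4.56 0
```

View pics/cmp.png

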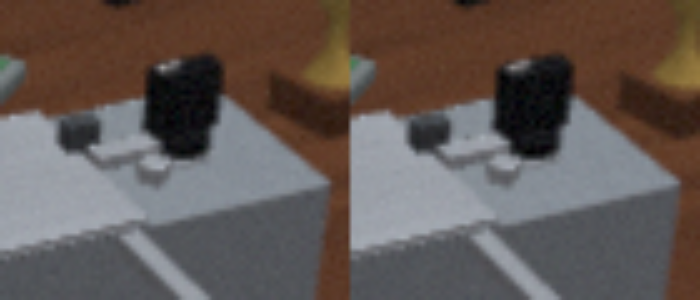

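```bash
python3 -c "
from workcell import *
print(job.close_job())"
```

```text
the job is handed in; nothing more can be done
None
```

Both brown stamps in the tray (one round seal, one block stamp) are standing in the safe's well. The cover is shut and the knob is turned back to locked and pushed home. I handed the job in at about 46 s of the 210 s allowed; it reports no verdict.

- **Knob at the end:** pressing it home gave 21 N of resistance, and the arm came back to within 0.2 mm of the height it had when I first gripped the knob.
- **Cover at the end:** it stopped against its end stop at about 10 N before I let go.
- **Stamps:** the wrist pictures showed both standing in the well just before I shut the cover. They are out of sight now, so nothing later confirms that.
- **Rest of the desk:** the last scene-camera picture matches the first at the safe, knob, glue stick and pen pot. Around the stapler, 34 pixels differ. I put that down to the stamp taken from the tray edge in that crop, but did not check it separately. The ink pad, calculator and trophy, and the blue and yellow look-alikes, I only judged by eye; they looked unmoved.

No check disagreed with the others, I noticed no slackened grip or knocked stamp, and the gripper was clear of everything at the end.

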